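# Turn over the pot stands and set the miscast one aside

### The job

Turn each of the two grey iron pot stands over to look at its underside. Lay the one that has the round boss in its hollow, underside up, on the middle of the ribbed steel draining plate, and the reject that lacks the boss, underside up, on the middle of the round cork mat; lay them down gently, never letting them drop or topple, and leave the other kitchen things where they are.

Things in the scene. Friction and masses are not known exactly. Their poses are not given: they have to be found in the camera images.
- stand_whole: Grey enamelled cast-iron pot stand, 0.40 to 0.60 kg: plate 84 x 84 mm, 38 mm high (10 mm top, below it an 8 mm thick skirt all round, so the underside is a square hollow), T handle on one side. HAS the boss: a round foot 34 mm wide, 26 mm tall, mid-hollow. Origin: middle of the underside; +x to the handle, +y along its cross-bar, +z out of the smooth top; starts top up.
- stand_whole_mid (a point): Centre of that stand's plate, 19 mm from top and underside; axes as its body. The bar's axis is 78 mm from it along +x; the plate's far edge is 120 mm from the bar's axis.
- stand_whole_bar (a point): Centre of that stand's round cross-bar: 16 mm thick, with a flat-ended 9 mm stub at either end, 60 mm over the stubs, half-way up (19 mm), on a neck 22 mm wide. Pinched from above over the stubs with about 25 N, the heavy plate swings stiffly: it hangs within about 20 degrees of plumb when the bar is lifted, turns along if the gripper leans, and can be laid over on to either face.
- stand_faulty: Grey enamelled cast-iron pot stand, 0.40 to 0.60 kg: plate 84 x 84 mm, 38 mm high (10 mm top, below it an 8 mm thick skirt all round, so the underside is a square hollow), T handle on one side. LACKS the boss: its hollow is empty; from above it looks like the other. Origin: middle of the underside; +x to the handle, +y along its cross-bar, +z out of the smooth top; starts top up.
- stand_faulty_mid (a point): Centre of that stand's plate, 19 mm from top and underside; axes as its body. The bar's axis is 78 mm from it along +x; the plate's far edge is 120 mm from the bar's axis.
- stand_faulty_bar (a point): Centre of that stand's round cross-bar: 16 mm thick, with a flat-ended 9 mm stub at either end, 60 mm over the stubs, half-way up (19 mm), on a neck 22 mm wide. Pinched from above over the stubs with about 25 N, the heavy plate swings stiffly: it hangs within about 20 degrees of plumb when the bar is lifted, turns along if the gripper leans, and can be laid over on to either face.
- drainer_top (a point): Middle of the upper face of the draining plate: flat oblong steel plate with low ribs, 200 mm (own x) by 160 mm (own y), 6 mm thick, fixed to the ledge.
- cork_mat_top (a point): Middle of the upper face of the round cork mat, 180 mm across, 6 mm thick, fixed to the ledge.
- jar: bystander: glass spice jar with steel screw lid, 54 mm wide, 100 mm high; origin at the centre of its underside.
- funnel: bystander: red plastic funnel standing on its 90 mm wide mouth, 95 mm high; origin at the centre of its underside.
- measuring_cup: bystander: steel measuring cup, 68 mm wide, 50 mm high, with a flat handle that reaches 101 mm from its middle along own +x; origin at the centre of its underside.
- spoon_rest: bystander: white ceramic spoon rest, round dish 92 mm wide, 16 mm high, with a tail that reaches 89 mm from its middle along own +x; origin at the centre of its underside.
- honey_dipper: bystander: wooden honey dipper lying along its own x, 160 mm long, 28 mm high; origin under its middle.
- mug: bystander: blue ceramic mug, 80 mm wide, 90 mm high, ear at own +y; origin at the centre of its underside.
- salt: bystander: white salt pot, 44 mm wide, 75 mm high; origin at the centre of its underside.
Not all that is in view belongs to the job. Leave any green look-alike of the stand_whole alone.

How it is judged:
By the outcome, as a careful person would: the job done as asked, in the order asked, and still so for the second after the job is handed in, with the robot touching nothing.
It also fails if it takes over 66 s, if anything falls off the work surface, if the arm or the gripper's body presses on something with over 40 N, if the wrist force passes 120 N, or if a joint passes its speed limit or range.

### The arm

A 6-joint arm with a two-finger parallel gripper is mounted at the origin on the work surface. World frame = base frame: x ahead of the robot, y to its left, z up, the work surface at z = 0. Lengths are in m, angles in degrees, forces in N, time in s.
With the tool pointing down it reaches from about 0.425 to 0.95 m from the base axis. Payload 14.7 kg.
Tool frame: the origin (TCP) lies midway between the tips of the shut fingers; the grasp point (between the pads) lies 19 mm behind it; y points along the fingers, x is the direction in which the jaws open and shut, and the axes are right-handed (so a half turn about y gives the same grasp; the last joint's range is limited). The gripper opens to 85 mm and grips with 20 to 120 N. Pads are 22 mm wide; open, the fingers measure 114 mm over their backs; the gripper's body (76 mm by 85 mm) begins 54 mm behind the grasp point. The pads swing forward as they close: fully open they stand 13 mm farther back than shut.
Start: joints at [-74.462, 27.513, 91.461, -0, 61.026, -2.67], TCP at [0.203, -0.617, 0.231] pointing down, gripper open.
Joint ranges: [-157.49, 157.49], [-46.99, 117.5], [13.45, 153.17], [-89.5, 269.5], [5.16, 153.95], [-167.48, 167.48]. Speed limits (degrees/s): [108.29, 108.29, 136.94, 172.46, 172.46, 172.46].

### API

Orientations are given as a 3x3 rotation matrix whose columns are the frame's x, y, z axes.
In Python, from workcell import arm, eyes gives the robot as it stands.
- The arm moves only by the shell command python3 -m pendant 'ROWS' [OPENING] [FORCE]. ROWS is JSON, a list of rows, each an object with "travel": the shift along the tool's x, y, z in mm, a list of three; "turn": the turn about the tool's y in rad. A call has 1 to 5 rows; each row shifts and turns the commanded pose from where the row before left it, along the tool's axes as they then stand; what a row does not reach is not made up. A row lasts 1/8 s, in which the tool goes at most 62.5 mm and 10.7 degrees, less where a joint would pass 70% of its speed; a pose out of reach is approached as far as the arm can. A call is refused whole if a number of a shift passes 62.5 or a number of a turn 0.188, either way. A call with a gripper value outside its range is refused whole. OPENING is the closure, from -1 (fully open) to 1 (shut), so that 0 is half open, set as the call begins (- or left out, the last holds). The fingers move at their own pace and stop on an object; FORCE is the grip in N (left out, the last holds). Time passes only in rows, so rows that do not move let the fingers close. It gives the time, the measured TCP pose, the force and the opening at its end, in the units of the state.
- arm.sense(): the state, without advancing time (a new reading comes with each control period).
- eyes.capture(name): name is "side" or "top"; returns the picture (400x640x3 uint8, red, green, blue); there is no depth.
- eyes.camera_model(name): a dict with "intrinsics" (3x3 intrinsics, pixels), "k1" (the pictures are not rectified: a ray, as slopes to the right and down, at radius r is drawn at 1 + k1 r^2 times it, then the intrinsics apply), "camera_from_world" (4x4, takes a point from world to camera coordinates). Camera axes: x right, y down, z forward; pixel columns grow to the right and rows downward; lengths in m; the calibration is good to about 2 mm. A picture is of the moment at which its call begins. camera_model takes no time and is no camera call.
- arm.job_done(): hands the job in, once; it reports no verdict.
The state is a dict: "t": time; "joint_positions": joint angles; "joint_vel": joint speeds; "tau": joint torques, N m; "ee_pos": TCP position; "tcp_rot": TCP orientation; "wrist_force": force on the tool from outside, world axes, zero at the start; "ft_torque": the same for the moment, N m; "width": finger opening in m.
Only numpy, scipy, OpenCV 4.12 (cv2) and the standard library are available. Lean on these libraries where they do the work, as an engineer would, in place of code of your own. Each camera call takes 0.05 s, during which the arm holds its last target.

## Working session

There is one attempt and no reset: what is moved stays moved. The work goes in short steps, Python scripts to look and compute and a shell command to move; the robot and the scene stay as the last step left them, time stands still between calls to the robot, and variables do not carry over. Pictures are saved under pics/ and viewed, and the job is handed in when it is done.

```bash
mkdir -p pics; ls; python3 - <<'E'
from workcell import arm, eyes
import cv2
s=arm.sense()
for k,v in s.items(): print(k,v)
for n in("top","side"):
    cv2.imwrite(f"pics/{n}0.png",eyes.capture(n)[:,:,::-1]); print(n,eyes.camera_model(n))
E
```

```text
pics
t 0.0
joint_positions [-7.44609626e+01  2.75507346e+01  9.14949531e+01 -2.47681366e-03
  6.10244197e+01 -2.66986930e+00]
joint_vel [ 0.03971754 -0.03239517  0.05230441 -0.02775168  0.01252019  0.02115647]
tau [-3.02620996e-03 -9.50623727e+01 -4.30172253e+01 -2.90858534e-04
  1.23124360e-02  6.36121990e-05]
ee_pos [ 0.20300978 -0.617046    0.2306546 ]
tcp_rot [[ 3.12502281e-01 -3.64232592e-04  9.49916939e-01]
 [-9.49916220e-01  1.16874858e-03  3.12502493e-01]
 [-1.22403766e-03 -9.99999251e-01  1.92461503e-05]]
wrist_force [ 0.13092063  0.50742678 -0.14142064]
ft_torque [-0.0623789  -0.06958217 -0.02124851]
width 0.08547597053737044
top {'intrinsics': array([[388.70246686,   0.        , 328.67084058],
       [  0.        , 388.70246686, 201.44005271],
       [  0.        ,   0.        ,   1.        ]]), 'k1': -0.026062085611443207, 'camera_from_world': array([[-0.01671663, -0.99980908,  0.01011766,  0.01233705],
       [-0.99276231,  0.01539351, -0.11910517,  0.49170721],
       [ 0.11892668, -0.01203547, -0.99283009,  1.0369706 ],
       [ 0.        ,  0.        ,  0.        ,  1.        ]])}
side {'intrinsics': array([[368.32271432,   0.        , 318.69380105],
       [  0.        , 368.32271432, 198.0816334 ],
       [  0.        ,   0.        ,   1.        ]]), 'k1': -0.06581762210244282, 'camera_from_world': array([[-0.99517059, -0.0979351 , -0.00664891,  0.49465734],
       [-0.06158652,  0.67568684, -0.73461173,  0.06294163],
       [ 0.07643685, -0.73065451, -0.67845515,  0.92989985],
       [ 0.        ,  0.        ,  0.        ,  1.        ]])}
```

View pics/top0.png

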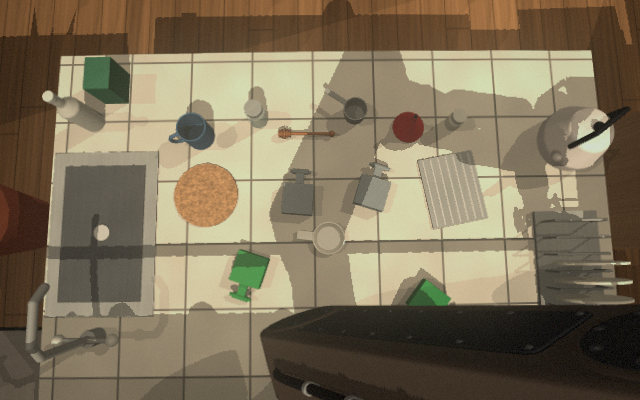

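View pics/side0.png

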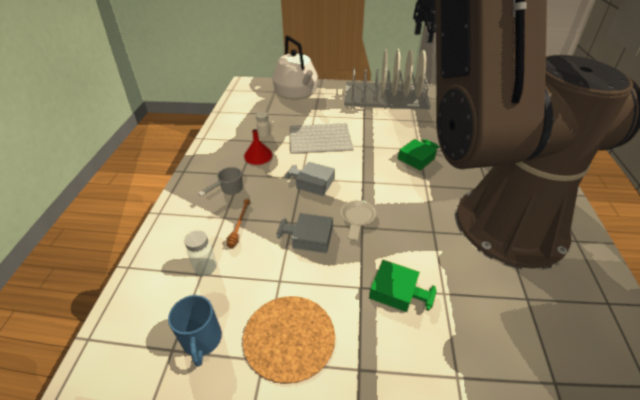

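```bash
cat > h.py <<'E'
import numpy as np, cv2
from workcell import arm, eyes
def cm(n):
    c=eyes.camera_model(n); return c["intrinsics"],c["k1"],np.array(c["camera_from_world"])
def ray(n,uv):
    K,k1,T=cm(n); d=np.array([k1,0,0,0,0.])
    p=cv2.undistortPoints(np.array([[uv]],float),K,d)[0,0]
    R=T[:3,:3]; return -R.T@T[:3,3], R.T@np.array([p[0],p[1],1.])
def onz(n,uv,z):
    o,d=ray(n,uv); return o+d*(z-o[2])/d[2]
def proj(n,P):
    K,k1,T=cm(n); return cv2.projectPoints(np.array(P,float).reshape(-1,3),cv2.Rodrigues(T[:3,:3])[0],T[:3,3],K,np.array([k1,0,0,0,0.]))[0].reshape(-1,2)
def save(n,f,box=None,s=1):
    im=eyes.capture(n)[:,:,::-1].copy()
    cv2.imwrite(f"pics/{f}_full.png",im)
    if box is not None:
        x0,y0,x1,y1=box; im=cv2.resize(im[y0:y1,x0:x1],None,fx=s,fy=s,interpolation=cv2.INTER_CUBIC)
    cv2.imwrite(f"pics/{f}.png",im); return im
E
python3 - <<'E'
from h import *
im=cv2.imread("pics/top0.png"); 
c=im[80:280,260:500]; cv2.imwrite("pics/c0.png",cv2.resize(c,None,fx=3.3,fy=3,interpolation=cv2.INTER_CUBIC)[:600,:800])
c=im[140:230,265:405]; cv2.imwrite("pics/c1.png",cv2.resize(c,None,fx=5.5,fy=5.5,interpolation=cv2.INTER_CUBIC))
c=cv2.imread("pics/side0.png")[150:260,265:385]; cv2.imwrite("pics/c2.png",cv2.resize(c,None,fx=5,fy=5,interpolation=cv2.INTER_CUBIC))
for n in("top","side"): print(ray(n,(320,200)))
hsv=cv2.cvtColor(im,cv2.COLOR_BGR2HSV)
m=cv2.inRange(hsv,(5,90,90),(20,255,255)); m[:150]=0;m[240:]=0;m[:,:165]=0;m[:,250:]=0
cs,_=cv2.findContours(m,0,1); k=max(cs,key=cv2.contourArea); e=cv2.fitEllipse(cv2.convexHull(k)); print(e,onz("top",e[0],.006))
E
```

```text
(array([0.36503115, 0.01724602, 1.08797566]), array([ 0.12297759,  0.01021068, -0.99261453]))
(array([0.42506618, 0.685351  , 0.68042194]), array([ 0.07258686, -0.72748257, -0.68230489]))
((205.43502807617188, 194.85694885253906), (62.25926208496094, 64.5770034790039), 48.84119415283203) [0.51861432 0.34980523 0.006     ]
```

View pics/c1.png

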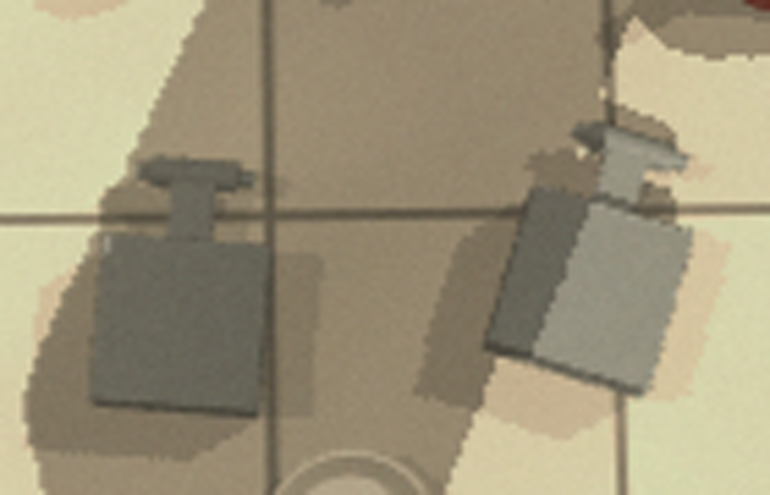

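View pics/c0.png

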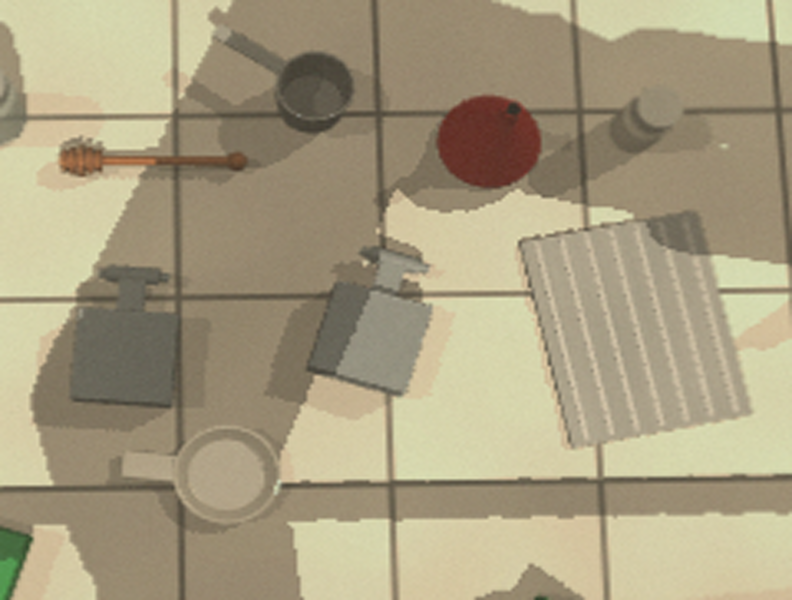

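View pics/c2.png

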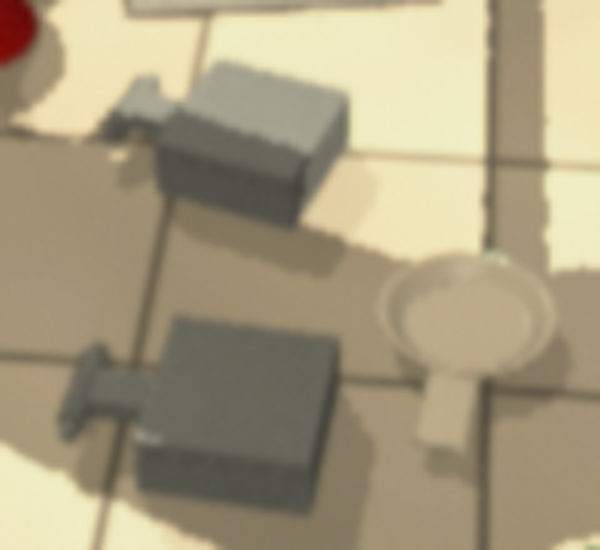

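```bash
python3 - <<'E'
from h import *
def f1(p): return (265+(p[0]+.5)/5.5-.5,140+(p[1]+.5)/5.5-.5)
def f0(p): return (260+p[0]/3.3,80+p[1]/3.)
def f2(p): return (265+p[0]/5-.4,150+p[1]/5-.4)
S={"L":[(108,237),(270,243),(257,410),(92,400)],"R":[(532,187),(692,230),(640,390),(487,345)]}
for k,c in S.items():
    P=np.array([onz("top",f1(p),.038)[:2] for p in c]); m=P.mean(0)
    d=(P[0]+P[1]-P[2]-P[3])/2; e=(P[0]+P[3]-P[1]-P[2])/2
    print(k,m,np.linalg.norm(d),np.linalg.norm(e),np.degrees(np.arctan2(d[1],d[0])),np.degrees(np.arctan2(e[1],e[0]))-90)
S2={"L":[(175,317),(340,340),(312,463),(138,437)],"R":[(220,60),(348,95),(303,157),(163,113)]}
for k,c in S2.items():
    P=np.array([onz("side",f2(p),.038)[:2] for p in c]); print(k,P.mean(0)); 
    d=(P[0]+P[3]-P[1]-P[2])/2;print(np.linalg.norm(d),np.degrees(np.arctan2(d[1],d[0])))
for k,pts in {"barL":[(140,170),(252,180)],"barR":[(578,132),(686,160)]}.items():
    P=np.array([onz("top",f1(p),.024) for p in pts]); print(k,P.mean(0),P[0]-P[1])
D=np.array([onz("top",f0(p),.006)[:2] for p in [(520,240),(697,210),(750,410),(572,446)]])
print(D.mean(0)); print(np.linalg.norm(np.roll(D,-1,0)-D,axis=1), D[3]-D[0])
for nm,p in dict(jar=(253,110),cup=(355,110),funnel=(408,127),salt=(457,120),mug=(192,132),spoon=(328,239),dip1=(283,133),dip2=(333,134),green=(250,268),green2=(430,293)).items(): print(nm,onz("top",p,.03)[:2])
E
```

```text
L [0.50111097 0.08881893] 0.0825815845908686 0.08100913851714937 -5.397426563721401 -3.7030922022199633
R [ 0.5152904  -0.11287209] 0.08373362481537365 0.08066857024566726 -18.47627708336413 -16.751564787944545
L [0.50136522 0.09546365]
0.08211893280511413 -5.772099482726661
R [ 0.51540479 -0.11826464]
0.08327866222110795 -19.950202599260102
barL [0.57782831 0.08205822 0.024     ] [0.00599244 0.05657368 0.        ]
barR [ 0.58958063 -0.13926117  0.024     ] [0.01524565 0.05449006 0.        ]
[ 0.52620173 -0.34686118]
[0.15864355 0.19543834 0.15765625 0.19939456] [-0.19619293 -0.03558826]
jar [0.75496859 0.21363529]
cup [ 0.75098512 -0.07437725]
funnel [ 0.69953044 -0.22263296]
salt [ 0.71851465 -0.36307443]
mug [0.69370629 0.38419947]
spoon [0.3892616  0.00795337]
dip1 [0.68676151 0.12908834]
dip2 [ 0.68189076 -0.01089214]
green [0.3150208  0.21870232]
green2 [ 0.24030447 -0.26314108]
```

```bash
cat >> h.py <<'E'
def go(pos,ang=None):
    s=arm.sense(); R=np.array(s["tcp_rot"]); p=np.array(s["ee_pos"]); a=np.degrees(np.arctan2(R[1,0],R[0,0]))
    if ang is None: ang=a
    t=(a-ang+180)%360-180
    c,sn=np.cos(np.radians(ang)),np.sin(np.radians(ang)); X=np.array([c,sn,0]); Z=np.array([-sn,c,0]); Y=np.array([0,0,-1.])
    d=np.array(pos)-p
    print("t",s["t"],"pos",p.round(4),"ang",a.round(1),"F",np.round(s["wrist_force"],1),"w",round(s["width"],4))
    print("turn",np.radians(t).round(3),"then travel mm",(np.array([X@d,Y@d,Z@d])*1000).round(1))
E
python3 -m pendant '[{"travel":[0,0,0],"turn":0.158},{"travel":[0,0,0],"turn":0.158},{"travel":[0,0,0],"turn":0.158},{"travel":[0,0,0],"turn":0.158},{"travel":[-57,0,22],"turn":0}]' -1 25
python3 -m pendant '[{"travel":[-57,0,22],"turn":0},{"travel":[-57,0,22],"turn":0},{"travel":[-57,0,22],"turn":0},{"travel":[-57,0,22],"turn":0},{"travel":[-57,10,22],"turn":0}]'
python3 -c "
from h import *
go([.5895,-.1385,.10],-108)"
```

```text
t: 0.72
ee_pos: [0.2404, -0.5717, 0.2307]
tcp_rot: [[-0.315, -0.0, 0.949], [-0.949, -0.001, -0.315], [0.001, -1.0, 0.0]]
wrist_force: [1.5, 0.0, 0.2]
width: 0.085
t: 1.35
ee_pos: [0.4356, -0.3316, 0.2217]
tcp_rot: [[-0.309, 0.001, 0.951], [-0.951, -0.001, -0.309], [0.0, -1.0, 0.001]]
wrist_force: [0.6, -0.9, 0.6]
width: 0.086
t 1.35 pos [ 0.4356 -0.3316  0.2217] ang -108.0 F [ 0.6 -0.9  0.6] w 0.086
turn -0.0 then travel mm [-231.2  121.7   86.7]
```

```bash

python3 -m pendant '[{"travel":[-57,15,21],"turn":0},{"travel":[-57,25,21],"turn":0},{"travel":[-57,25,22],"turn":0},{"travel":[-57,30,22],"turn":0},{"travel":[0,25,0],"turn":0}]'
python3 -c "
from h import *
go([.5895,-.1385,-.003],-108)
save('side','s1',(200,60,440,240),3.3);save('top','t1',(280,80,480,240),3.7)"
```

```text
t: 1.98
ee_pos: [0.5815, -0.1483, 0.1051]
tcp_rot: [[-0.305, 0.001, 0.952], [-0.952, 0.0, -0.305], [-0.0, -1.0, 0.0]]
wrist_force: [-1.2, -0.7, -0.2]
width: 0.0859
t 1.975 pos [ 0.5815 -0.1483  0.1051] ang -107.8 F [-1.2 -0.7 -0.2] w 0.0859
turn 0.004 then travel mm [-11.8 108.1   4.6]
```

View pics/s1.png

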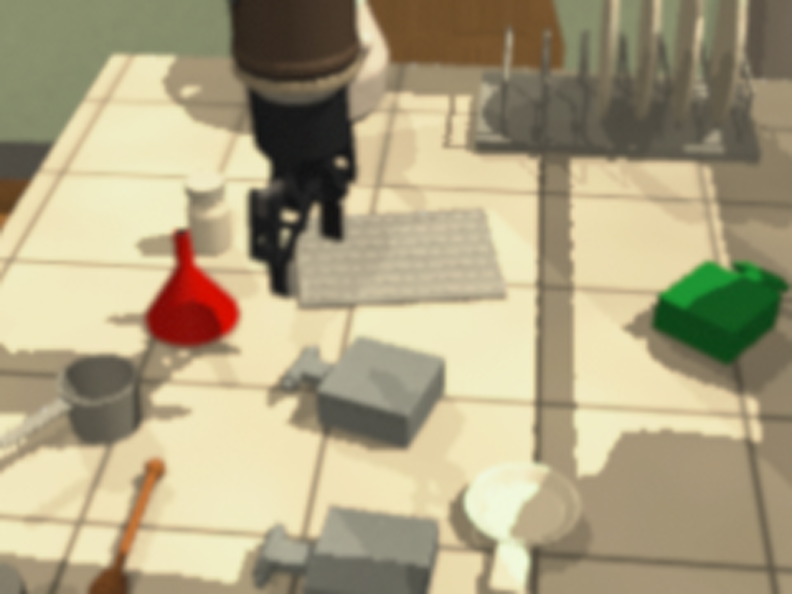

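View pics/t1.png

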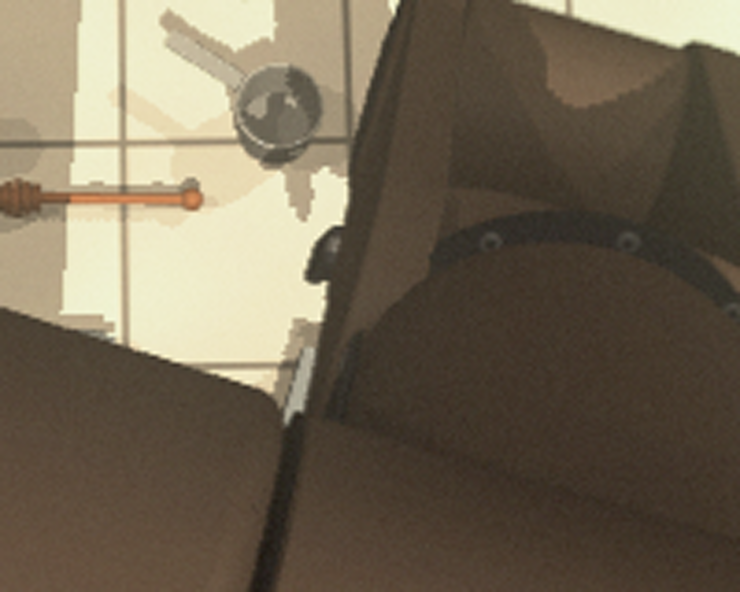

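```bash

python3 -c "
from h import *
f=lambda p:(200+(p[0]+.5)/3.3-.5,60+(p[1]+.5)/3.3-.5)
for z in(.019,.024): print(onz('side',f((301,367)),z))
P=np.array([onz('side',f(p),.038)[:2] for p in [(363,338),(445,360),(408,410),(318,390)]]);print(P.mean(0),P)
c=proj('side',[.5895,-.1385,.02]);print((c-[200,60])*3.3)
print(np.array(proj('side',[.5816,-.1483,.105])-[200,60])*3.3)
go([.5895,-.1385,-.003],-108)"
```

```text
[ 0.59077621 -0.13472755  0.019     ]
[ 0.58952353 -0.12852819  0.024     ]
[ 0.51532507 -0.1083389 ] [[ 0.53832021 -0.15613829]
 [ 0.46506571 -0.13162974]
 [ 0.49066342 -0.06344501]
 [ 0.56725094 -0.08214255]]
[[301.88864629 362.355091  ]]
[[307.35125778 275.47808531]]
t 2.075 pos [ 0.5781 -0.15    0.1036] ang -107.9 F [ 0.3 -0.3  0.2] w 0.0852
turn 0.002 then travel mm [-14.5 106.6   7.3]
```

```bash

python3 -m pendant '[{"travel":[-17,10,6.5],"turn":0},{"travel":[0,35,0],"turn":0},{"travel":[0,30,0],"turn":0},{"travel":[0,20,0],"turn":0},{"travel":[0,5,0],"turn":0}]'
python3 -c "
from h import *
go([.5895,-.136,-.003],-108)
save('side','s2',(230,110,350,200),6)"
```

```text
t: 2.7
ee_pos: [0.5908, -0.1373, 0.0057]
tcp_rot: [[-0.31, -0.001, 0.951], [-0.951, 0.0, -0.31], [-0.0, -1.0, -0.001]]
wrist_force: [-0.3, -0.2, -0.8]
width: 0.0854
t 2.7 pos [ 0.5908 -0.1373  0.0057] ang -108.0 F [-0.3 -0.2 -0.8] w 0.0854
turn -0.001 then travel mm [-0.9  8.7 -1.7]
```

View pics/s2.png

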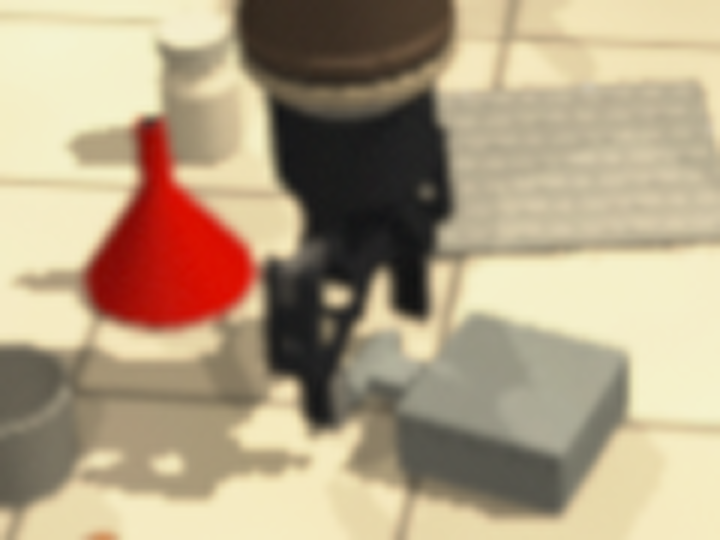

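```bash

python3 -m pendant '[{"travel":[0,6,-1],"turn":0},{"travel":[0,0,0],"turn":0},{"travel":[0,0,0],"turn":0},{"travel":[0,0,0],"turn":0}]' 1 25
python3 -c "
from h import *
go([.5895,-.136,-.003],-108)"
```

```text
t: 3.25
ee_pos: [0.5902, -0.1371, 0.0007]
tcp_rot: [[-0.309, 0.0, 0.951], [-0.951, -0.0, -0.309], [0.0, -1.0, 0.0]]
wrist_force: [-1.5, -0.9, 3.1]
width: 0.0589
t 3.25 pos [ 0.5902 -0.1371  0.0007] ang -108.0 F [-1.5 -0.9  3.1] w 0.0589
turn -0.0 then travel mm [-0.8  3.7 -1. ]
```

```bash

python3 -m pendant '[{"travel":[0,-20,-4],"turn":0},{"travel":[0,-18,-7],"turn":0},{"travel":[0,-16,-10],"turn":0},{"travel":[0,-15,-12],"turn":0},{"travel":[0,-13,-14],"turn":0}]'
python3 -c "
from h import *
go([.5895,-.136,-.003],-108)
save('side','s3',(230,90,390,210),5)"
```

```text
t: 3.88
ee_pos: [0.5444, -0.1222, 0.0835]
tcp_rot: [[-0.309, 0.0, 0.951], [-0.951, -0.0, -0.309], [-0.0, -1.0, 0.0]]
wrist_force: [-0.6, 0.5, -4.2]
width: 0.0587
t 3.875 pos [ 0.5444 -0.1222  0.0835] ang -108.0 F [-0.6  0.5 -4.2] w 0.0587
turn 0.0 then travel mm [-0.8 86.5 47.1]
```

View pics/s3.png

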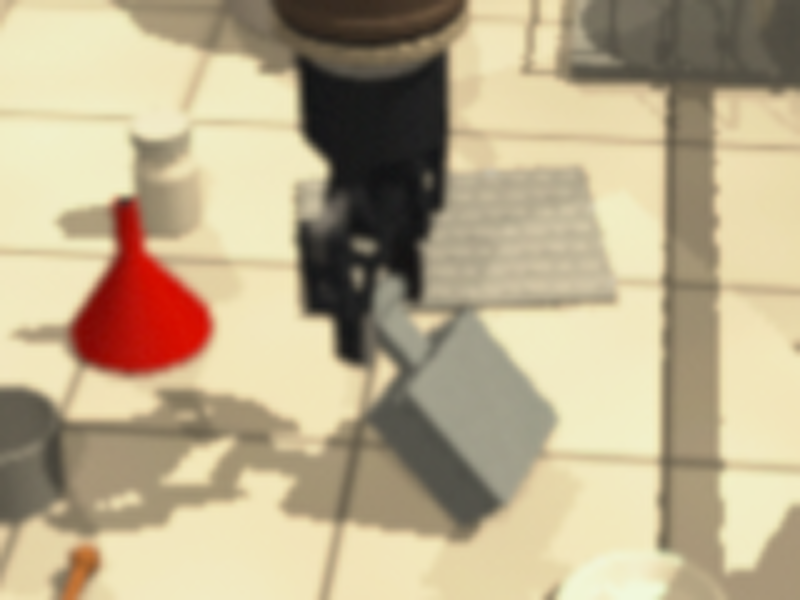

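```bash

python3 -m pendant '[{"travel":[0,-11,-16],"turn":0},{"travel":[0,-8,-18],"turn":0},{"travel":[0,-5,-18],"turn":0},{"travel":[0,-2,-19],"turn":0},{"travel":[0,0,-20],"turn":0}]'
python3 -m pendant '[{"travel":[0,-15,-6],"turn":0},{"travel":[0,-25,0],"turn":0},{"travel":[0,-25,0],"turn":0},{"travel":[0,-10,0],"turn":0.0},{"travel":[0,-5,0],"turn":-0.1}]'
python3 -c "
from h import *
go([.475,-.1,.19],0)
save('side','s4',(230,60,390,180),5)"
```

```text
t: 4.55
ee_pos: [0.4573, -0.0939, 0.1085]
tcp_rot: [[-0.309, -0.0, 0.951], [-0.951, 0.0, -0.309], [0.0, -1.0, -0.0]]
wrist_force: [-0.4, -0.5, -4.7]
width: 0.0587
t: 5.18
ee_pos: [0.4535, -0.0926, 0.1892]
tcp_rot: [[-0.211, 0.001, 0.977], [-0.977, -0.0, -0.211], [0.0, -1.0, 0.001]]
wrist_force: [0.6, 0.2, -5.2]
width: 0.0588
t 5.175 pos [ 0.4535 -0.0926  0.1892] ang -102.2 F [ 0.6  0.2 -5.2] w 0.0588
turn -1.783 then travel mm [21.5 -0.8 -7.4]
```

View pics/s4.png

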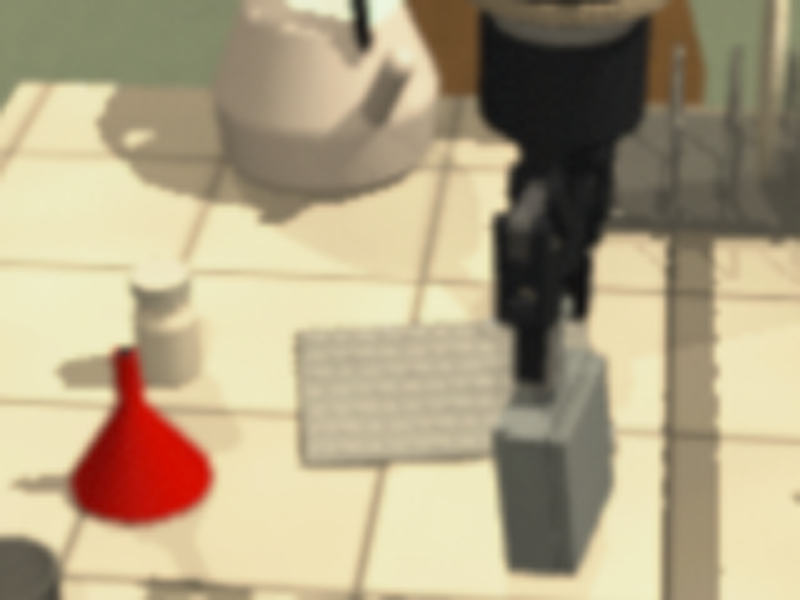

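```bash

python3 -m pendant '[{"travel":[0,0,0],"turn":-0.178},{"travel":[0,0,0],"turn":-0.178},{"travel":[0,0,0],"turn":-0.178},{"travel":[0,0,0],"turn":-0.178},{"travel":[0,0,0],"turn":-0.178}]'
python3 -m pendant '[{"travel":[0,0,0],"turn":-0.178},{"travel":[0,0,0],"turn":-0.178},{"travel":[0,0,0],"turn":-0.178},{"travel":[0,0,0],"turn":-0.178},{"travel":[0,0,0],"turn":-0.178}]'
python3 -c "
from h import *
go([.475,-.1,.19],0)
save('side','s5',(230,60,390,180),5)
save('top','t5',(280,80,480,240),3.7)"
```

```text
t: 5.85
ee_pos: [0.4529, -0.0925, 0.188]
tcp_rot: [[0.629, -0.0, 0.778], [-0.778, 0.0, 0.629], [-0.0, -1.0, -0.0]]
wrist_force: [0.2, -0.3, -5.1]
width: 0.0588
t: 6.48
ee_pos: [0.4529, -0.0925, 0.188]
tcp_rot: [[1.0, -0.001, 0.001], [-0.001, 0.0, 1.0], [-0.001, -1.0, 0.0]]
wrist_force: [0.8, 0.2, -5.1]
width: 0.0585
t 6.475 pos [ 0.4529 -0.0925  0.188 ] ang -0.0 F [ 0.8  0.2 -5.1] w 0.0585
turn -0.001 then travel mm [22.1 -2.  -7.5]
```

View pics/s5.png

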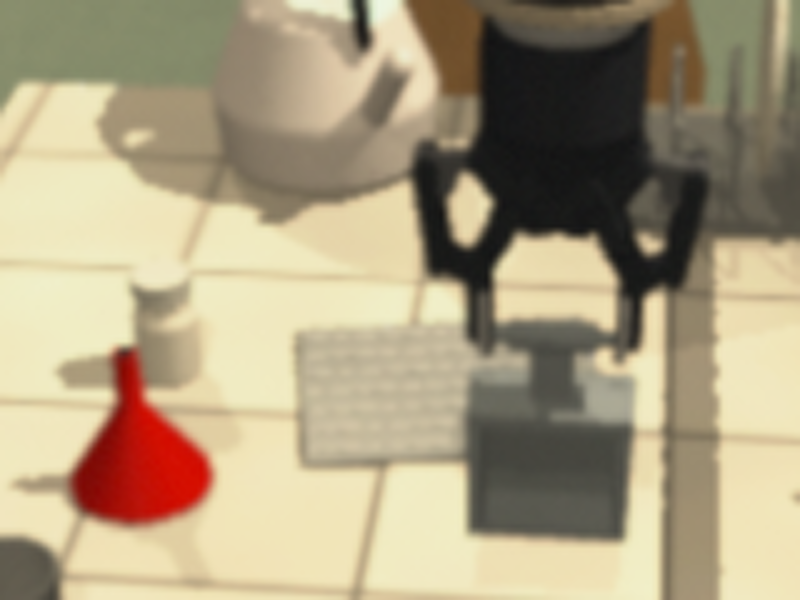

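View pics/t5.png

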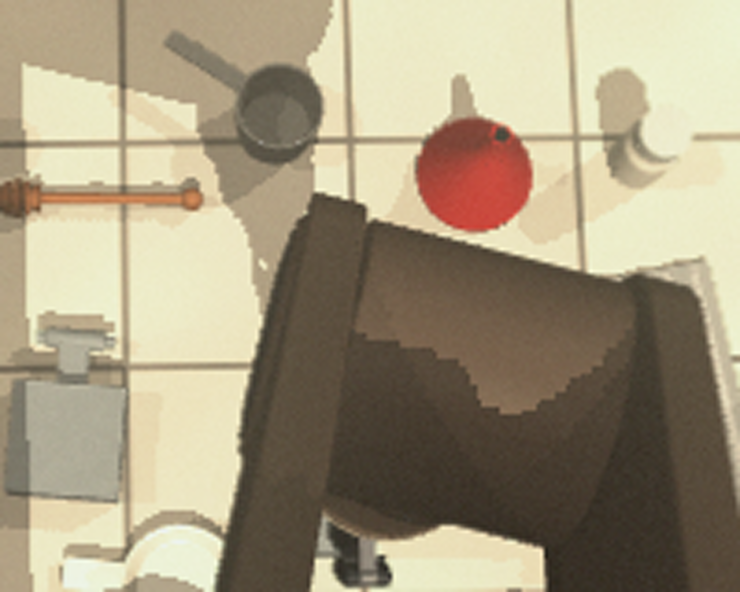

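```bash

python3 -c "
from h import *
im=cv2.imread('pics/s5_full.png')[130:172,318:362].astype(float)
print(im[14:40:3,4:42:3].mean(2).astype(int))
im=np.clip((im-40)*3,0,255).astype(np.uint8)
cv2.imwrite('pics/s5z.png',cv2.resize(im,None,fx=12,fy=12,interpolation=cv2.INTER_CUBIC))
"
```

```text
[[141  78  78  79  79  78  92  98 104 113 127 128 218]
 [143  76  66  67  67  68  68  69  70  70  72  87 192]
 [124  75  65  67  67  68  67  68  68  68  69 100 209]
 [184  74  68  69  66  68  68  68  68  69  69 109 208]
 [210  75  74  74  74  74  75  74  75  75  73 123 210]
 [211  74  84  86  84  84  84  85  84  84  75 139 221]
 [212  76  85  85  85  84  86  86  88  87  78 157 223]
 [212  86  84  84  82  83  83  84  85  85  79 179 224]
 [222 215 206 204 201 191 189 178 169 167 161 210 224]]
```

View pics/s5z.png

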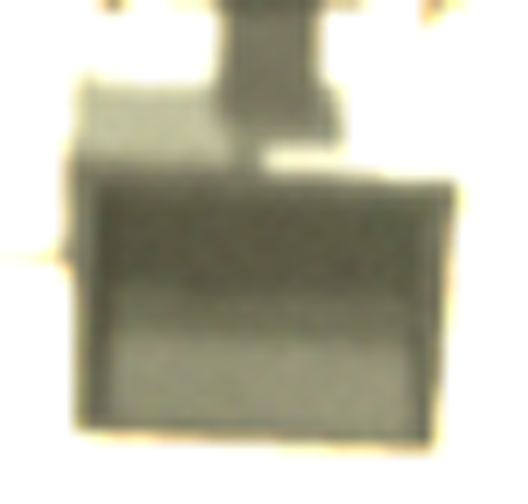

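```bash

python3 -m pendant '[{"travel":[2,0,12],"turn":0},{"travel":[4,0,26],"turn":0},{"travel":[6,0,40],"turn":0},{"travel":[6,0,45],"turn":0},{"travel":[6,0,45],"turn":0}]'
python3 -m pendant '[{"travel":[6,0,45],"turn":0},{"travel":[6,0,45],"turn":0},{"travel":[6,0,45],"turn":0},{"travel":[6,0,45],"turn":0},{"travel":[6,0,45],"turn":0}]'
python3 -m pendant '[{"travel":[6,10,45],"turn":0},{"travel":[4,10,36],"turn":0},{"travel":[2,15,20],"turn":0},{"travel":[0,15,8],"turn":0},{"travel":[0,10,0],"turn":0}]'
python3 -c "
from h import *
go([.5186,.411,.109],0)
save('side','s6',(140,150,400,400),2.4)
save('top','t6',(100,80,300,240),3.7)
P=proj('side',[[.5186,.411,.128]]);print(P)"
```

```text
t: 7.2
ee_pos: [0.4779, 0.0775, 0.1883]
tcp_rot: [[1.0, 0.0, 0.01], [-0.01, 0.0, 1.0], [0.0, -1.0, 0.0]]
wrist_force: [0.4, -0.4, -4.9]
width: 0.0584
t: 7.82
ee_pos: [0.5085, 0.3025, 0.1881]
tcp_rot: [[1.0, -0.0, 0.009], [-0.009, -0.0, 1.0], [-0.0, -1.0, -0.0]]
wrist_force: [1.0, 0.2, -5.7]
width: 0.059
t: 8.45
ee_pos: [0.5209, 0.4086, 0.1268]
tcp_rot: [[1.0, -0.001, 0.006], [-0.006, -0.001, 1.0], [-0.001, -1.0, -0.001]]
wrist_force: [0.0, -0.5, -4.4]
width: 0.0587
t 8.45 pos [0.5209 0.4086 0.1268] ang -0.3 F [ 0.  -0.5 -4.4] w 0.0587
turn -0.006 then travel mm [-2.3 17.8  2.4]
[[279.52543665 332.53301797]]
```

View pics/s6.png

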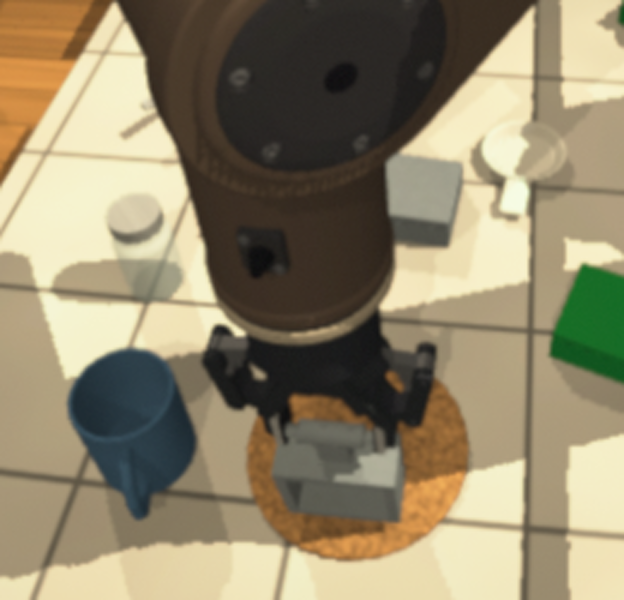

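View pics/t6.png

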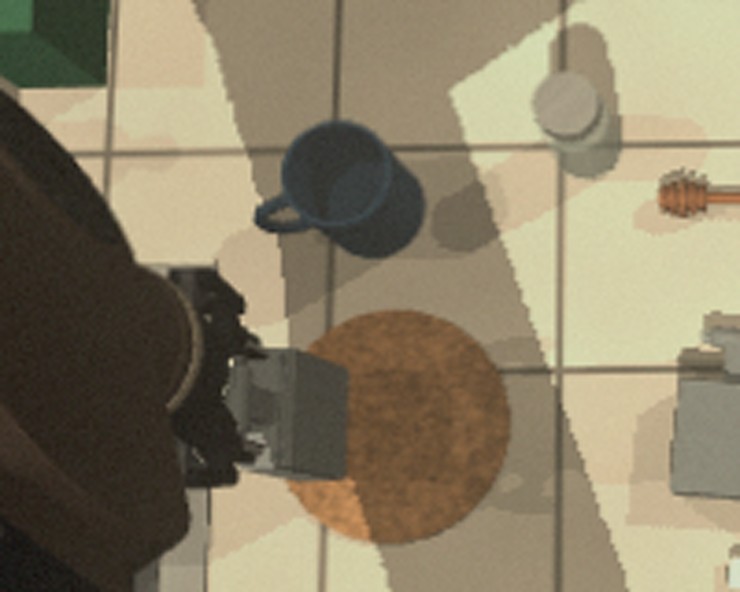

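```bash

python3 -m pendant '[{"travel":[-2,8,2],"turn":-0.006},{"travel":[0,6,0],"turn":0},{"travel":[0,3,0],"turn":0},{"travel":[0,2,0],"turn":0},{"travel":[0,1,0],"turn":0}]'
python3 -c "
from h import *
go([.5186,.411,.107],0)"
```

```text
t: 9.18
ee_pos: [0.5201, 0.412, 0.1103]
tcp_rot: [[1.0, 0.002, -0.001], [0.001, 0.002, 1.0], [0.002, -1.0, 0.002]]
wrist_force: [-7.3, 0.3, 26.5]
width: 0.0586
t 9.175 pos [0.5201 0.412  0.1103] ang 0.0 F [-7.3  0.3 26.5] w 0.0586
turn 0.001 then travel mm [-1.5  3.3 -1. ]
```

```bash

python3 -m pendant '[{"travel":[-1,-3,-12],"turn":0},{"travel":[0,-1,-15],"turn":0},{"travel":[0,1,-15],"turn":0},{"travel":[0,3,-15],"turn":0}]'
python3 -c "
from h import *
go([.5186,.411,.107],0)
save('side','s7',(140,150,400,400),2.4)
save('top','t7',(100,80,300,240),3.7)"
```

```text
t: 9.68
ee_pos: [0.5191, 0.3531, 0.109]
tcp_rot: [[1.0, 0.001, -0.001], [0.001, 0.001, 1.0], [0.001, -1.0, 0.001]]
wrist_force: [-4.1, -2.0, 15.8]
width: 0.0587
t 9.675 pos [0.5191 0.3531 0.109 ] ang 0.0 F [-4.1 -2.  15.8] w 0.0587
turn 0.001 then travel mm [-0.5  2.  57.9]
```

View pics/s7.png

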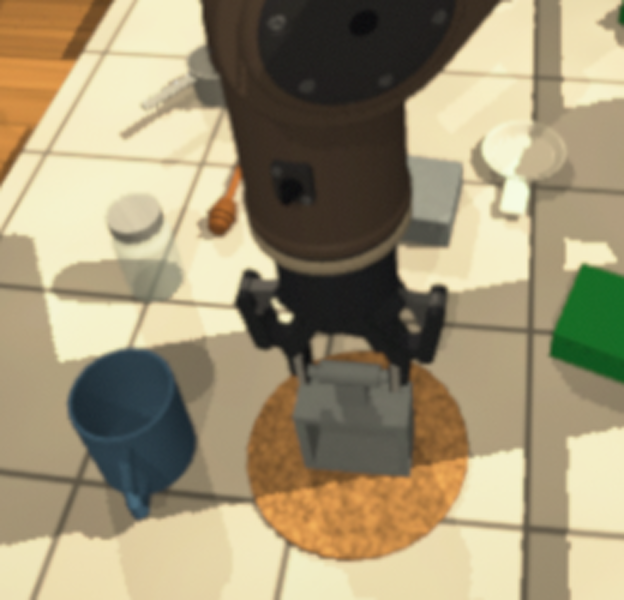

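View pics/t7.png

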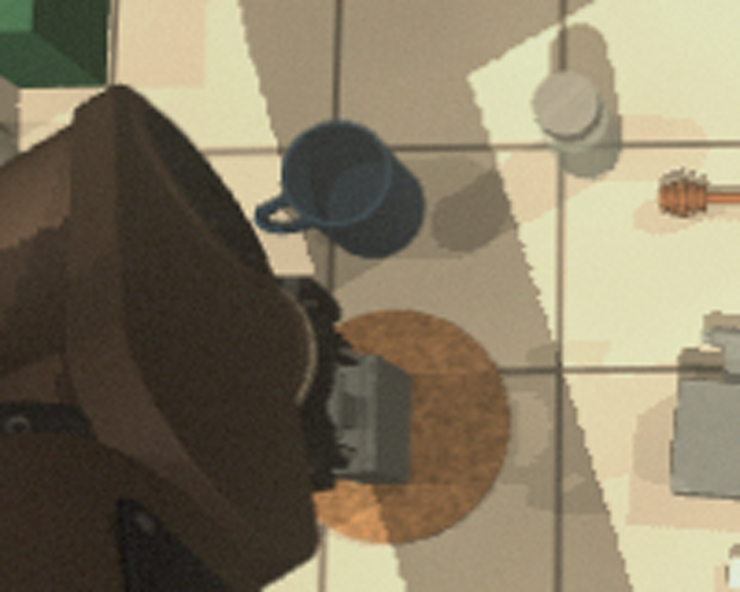

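```bash

python3 -m pendant '[{"travel":[0,-15,0],"turn":0},{"travel":[0,-15,-15],"turn":0},{"travel":[0,0,-30],"turn":0},{"travel":[0,0,-30],"turn":0},{"travel":[0,0,-15],"turn":0}]'
python3 -m pendant '[{"travel":[0,0,12],"turn":0},{"travel":[0,0,26],"turn":0},{"travel":[0,0,40],"turn":0},{"travel":[0,0,52],"turn":0},{"travel":[0,0,30],"turn":0}]'
python3 -m pendant '[{"travel":[0,0,0],"turn":0}]'
python3 -c "
from h import *
go([.5186,.411,.14],0)
save('side','s8',(140,150,400,400),2.4)
save('top','t8',(100,80,300,240),3.7)"
```

```text
t: 10.4
ee_pos: [0.5187, 0.2622, 0.1391]
tcp_rot: [[1.0, 0.0, -0.0], [0.0, -0.0, 1.0], [0.0, -1.0, -0.0]]
wrist_force: [0.7, -0.3, -5.4]
width: 0.0588
t: 11.02
ee_pos: [0.5183, 0.4278, 0.1387]
tcp_rot: [[1.0, 0.001, -0.003], [0.003, 0.001, 1.0], [0.001, -1.0, 0.001]]
wrist_force: [0.0, 1.5, -4.9]
width: 0.0587
t: 11.15
ee_pos: [0.5182, 0.4277, 0.1384]
tcp_rot: [[1.0, 0.001, -0.004], [0.004, 0.001, 1.0], [0.001, -1.0, 0.001]]
wrist_force: [-0.1, 0.9, -6.1]
width: 0.0588
t 11.15 pos [0.5182 0.4277 0.1384] ang 0.2 F [-0.1  0.9 -6.1] w 0.0588
turn 0.004 then travel mm [  0.4  -1.6 -16.7]
```

View pics/s8.png

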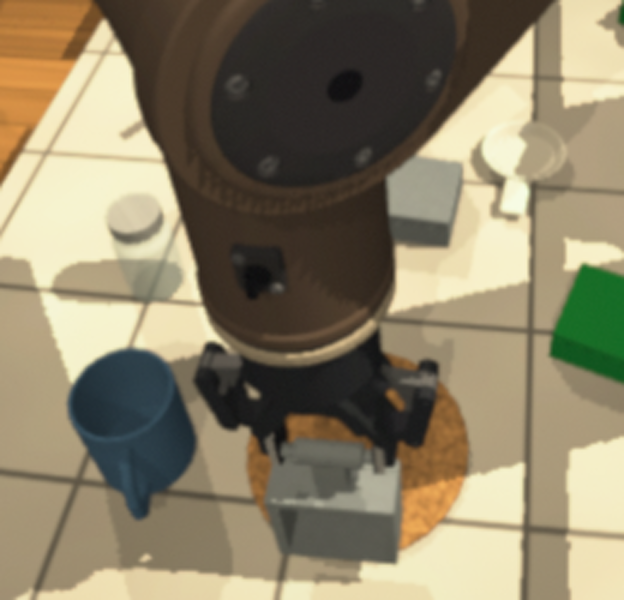

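View pics/t8.png

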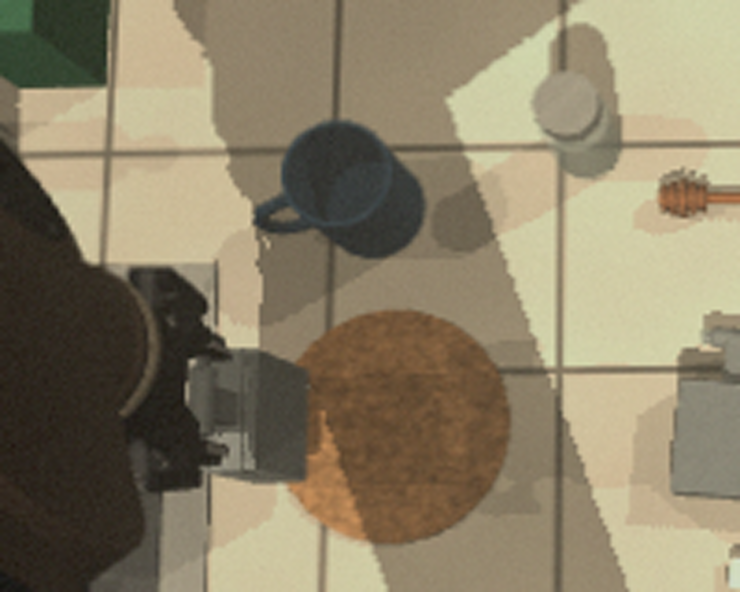

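```bash
cat >> h.py <<'E'
def onx(n,uv,x):
    o,d=ray(n,uv); return o+d*(x-o[0])/d[0]
def s24(p): return (140+(p[0]+.5)/2.4-.5,150+(p[1]+.5)/2.4-.5)
E
python3 -c "
from h import *
b=np.array([.5182,.4277,.157])
def model(bar,tilt,sx=-1):
    t=np.radians(tilt); out=np.array([0,np.sin(t),-np.cos(t)]) # plate dir from bar
    n=np.array([0,np.cos(t),np.sin(t)]) # underside normal (+y)
    return [bar+out*r+n*q+np.array([s*.042,0,0]) for (r,q,s) in [(.036,.019,-1),(.12,.019,-1),(.12,.019,1),(.036,.019,1),(.036,-.019,-1)]]
for t in(-20,-10,0,10,20):
    p=proj('side',model(b,t)); print(t,((p+.5-[140,150])*2.4).round(0).tolist())
"
```

```text
-20 [[396.0, 485.0], [404.0, 494.0], [293.0, 483.0], [270.0, 473.0], [402.0, 425.0]]
-10 [[394.0, 494.0], [401.0, 524.0], [287.0, 512.0], [267.0, 482.0], [401.0, 436.0]]
0 [[393.0, 502.0], [397.0, 552.0], [281.0, 540.0], [264.0, 489.0], [400.0, 447.0]]
10 [[391.0, 509.0], [393.0, 580.0], [274.0, 567.0], [261.0, 496.0], [399.0, 458.0]]
20 [[390.0, 514.0], [389.0, 605.0], [266.0, 591.0], [258.0, 500.0], [398.0, 469.0]]
```

```bash

python3 -m pendant '[{"travel":[0,12,0],"turn":0.004},{"travel":[0,11,-2],"turn":0},{"travel":[0,5,-4],"turn":0},{"travel":[0,2,-8],"turn":0},{"travel":[0,1,-10],"turn":0}]'
python3 -c "
from h import *
go([.5186,.411,.107],0)
save('side','s9',(140,150,400,400),2.4)"
```

```text
t: 11.88
ee_pos: [0.519, 0.4009, 0.1092]
tcp_rot: [[1.0, 0.002, 0.003], [-0.003, 0.002, 1.0], [0.002, -1.0, 0.002]]
wrist_force: [-5.0, 2.4, 22.1]
width: 0.0584
t 11.875 pos [0.519  0.4009 0.1092] ang -0.2 F [-5.   2.4 22.1] w 0.0584
turn -0.003 then travel mm [-0.4  2.2 10.1]
```

View pics/s9.png

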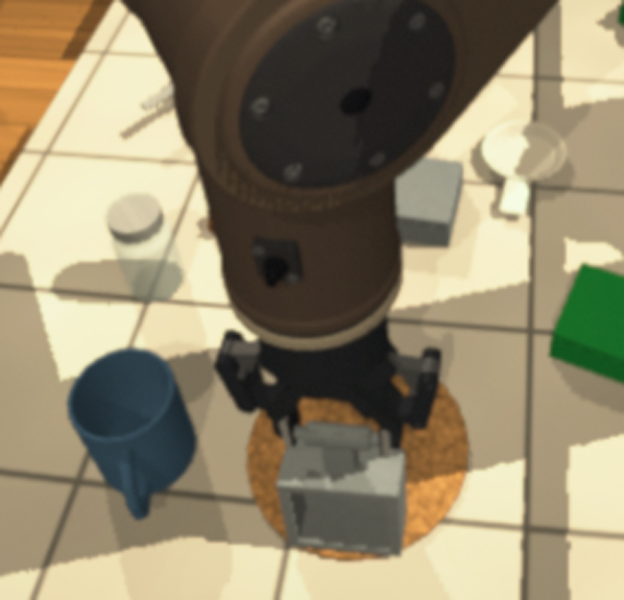

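```bash

python3 -m pendant '[{"travel":[0,0,-10],"turn":0},{"travel":[0,1,-12],"turn":0},{"travel":[0,2,-12],"turn":0}]'
python3 -c "
from h import *
go([.5186,.411,.107],0)
save('side','s10',(140,150,400,400),2.4)"
```

```text
t: 12.3
ee_pos: [0.5189, 0.3658, 0.1051]
tcp_rot: [[1.0, 0.001, 0.003], [-0.003, 0.001, 1.0], [0.001, -1.0, 0.001]]
wrist_force: [-0.5, 0.9, -0.3]
width: 0.0589
t 12.3 pos [0.5189 0.3658 0.1051] ang -0.2 F [-0.5  0.9 -0.3] w 0.0589
turn -0.003 then travel mm [-0.3 -1.9 45.2]
```

View pics/s10.png

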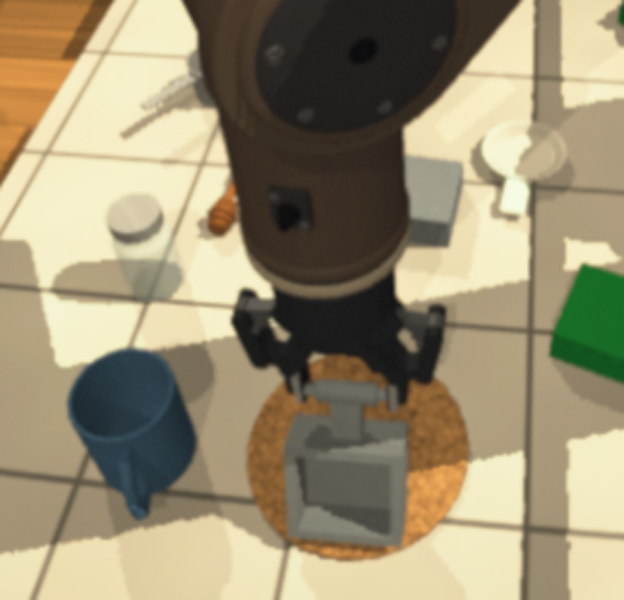

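```bash

python3 -m pendant '[{"travel":[0,6,-18],"turn":0},{"travel":[0,9,-17],"turn":0},{"travel":[0,11,-15],"turn":0},{"travel":[0,14,-13],"turn":0},{"travel":[0,15,-11],"turn":0}]'
python3 -c "
from h import *
go([.5186,.272,.006],0)
save('side','s11',(140,150,400,400),2.4)"
```

```text
t: 12.98
ee_pos: [0.5181, 0.2912, 0.0482]
tcp_rot: [[1.0, -0.0, 0.003], [-0.003, -0.0, 1.0], [-0.0, -1.0, -0.0]]
wrist_force: [0.4, 1.4, -2.2]
width: 0.0585
t 12.975 pos [0.5181 0.2912 0.0482] ang -0.2 F [ 0.4  1.4 -2.2] w 0.0585
turn -0.003 then travel mm [  0.5  42.2 -19.2]
```

View pics/s11.png

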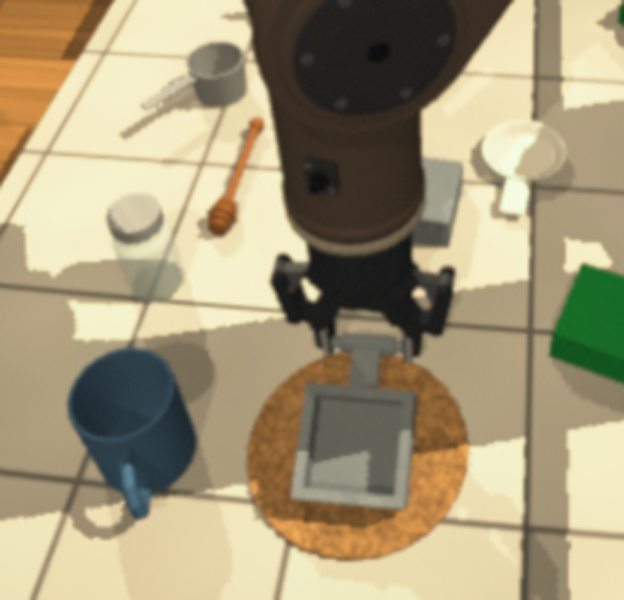

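```bash

python3 -m pendant '[{"travel":[0,16,-9],"turn":0},{"travel":[0,14,-6],"turn":0},{"travel":[0,7,-3],"turn":0},{"travel":[0,3,-1],"turn":0}]'
python3 -c "
from h import *
go([.5186,.272,.006],0)
save('side','s12',(140,150,400,400),2.4)
save('top','t12',(100,80,300,240),3.7)"
```

```text
t: 13.52
ee_pos: [0.5179, 0.2731, 0.0087]
tcp_rot: [[1.0, -0.001, 0.003], [-0.003, -0.0, 1.0], [-0.001, -1.0, -0.0]]
wrist_force: [0.2, 0.7, -0.1]
width: 0.0595
t 13.525 pos [0.5179 0.2731 0.0087] ang -0.2 F [ 0.2  0.7 -0.1] w 0.0595
turn -0.003 then travel mm [ 0.7  2.7 -1.1]
```

View pics/s12.png

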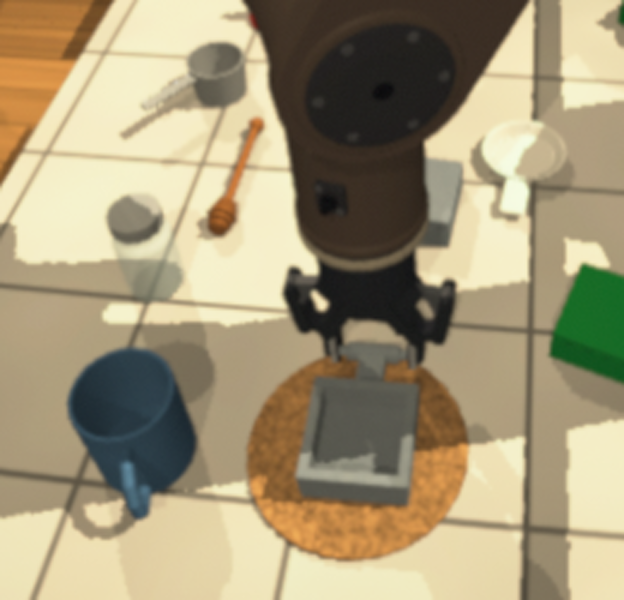

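View pics/t12.png

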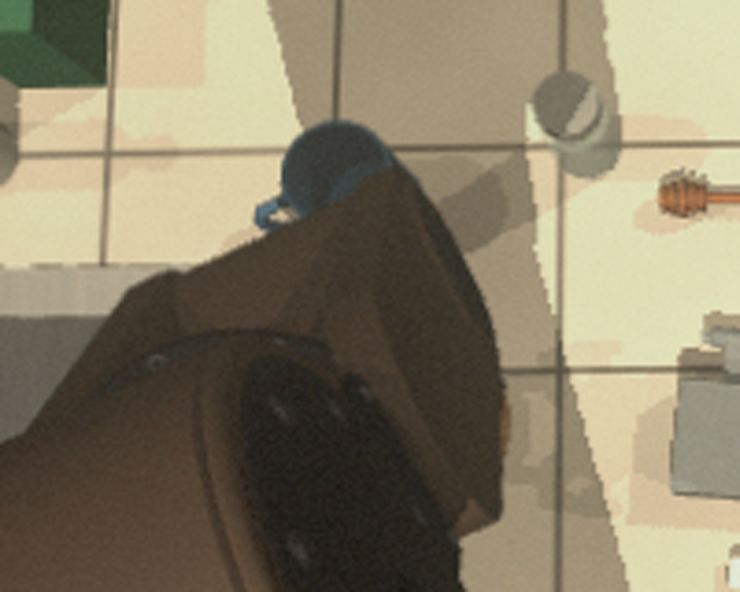

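```bash
python3 -c "
from h import *
P=np.array([onz('side',s24(p),.044) for p in [(299,483),(409,489),(420,382),(318,378)]]);print(P.mean(0),P.round(3))
im=cv2.imread('pics/s12_full.png');hsv=cv2.cvtColor(im,cv2.COLOR_BGR2HSV)
m=cv2.inRange(hsv,(5,110,60),(22,255,255));m[:290]=0
ys,xs=np.nonzero(m);W=np.array([onz('side',p,.006)[:2] for p in zip(xs,ys)]);h=cv2.minEnclosingCircle(W.astype(np.float32));print(h)
c=proj('side',[.5186,.35,.006]);print((c+.5-[140,150])*2.4)
im0=cv2.imread('pics/side0.png');hsv=cv2.cvtColor(im0,cv2.COLOR_BGR2HSV)
m=cv2.inRange(hsv,(5,110,60),(22,255,255));m[:290]=0;m[:,:240]=0
W=np.array([onz('side',p,.006)[:2] for p in zip(*np.nonzero(m)[::-1])]);print(cv2.minEnclosingCircle(W.astype(np.float32)))
"
```

```text
[0.51390597 0.3607375  0.044     ] [[0.554 0.407 0.044]
 [0.472 0.403 0.044]
 [0.474 0.314 0.044]
 [0.556 0.319 0.044]]Traceback (most recent call last):
  File "<string>", line 6, in <module>
    ys,xs=np.nonzero(m);W=np.array([onz('side',p,.006)[:2] for p in zip(xs,ys)]);h=cv2.minEnclosingCircle(W.astype(np.float32));print(h)
                                    ~~~^^^^^^^^^^^^^^^
  File "h.py", line 10, in onz
    o,d=ray(n,uv); return o+d*(z-o[2])/d[2]
        ~~~^^^^^^
  File "h.py", line 6, in ray
    K,k1,T=cm(n); d=np.array([k1,0,0,0,0.])
           ~~^^^
  File "h.py", line 4, in cm
    c=eyes.camera_model(n); return c["intrinsics"],c["k1"],np.array(c["camera_from_world"])
ValueError: time passes only in moves, steps and waits
```

```bash
sed -i 's/^def cm(n):/import functools\n@functools.lru_cache(None)\ndef cm(n):/' h.py; python3 -c "
from h import *
im0=cv2.imread('pics/side0.png');hsv=cv2.cvtColor(im0,cv2.COLOR_BGR2HSV)
m=cv2.inRange(hsv,(5,110,60),(22,255,255));m[:290]=0;m[:,:240]=0
k=max(cv2.findContours(m,0,1)[0],key=cv2.contourArea)
W=np.array([onz('side',tuple(map(float,p[0])),.006)[:2] for p in k]);print(cv2.minEnclosingCircle(W.astype(np.float32)))
"
```

```text
((0.5201736092567444, 0.3552091121673584), 0.09003650397062302)
```

```bash

python3 -m pendant '[{"travel":[0,2,0],"turn":0},{"travel":[0,1,0],"turn":0},{"travel":[0,0,0],"turn":0}]'

```

```text
t: 14.0
ee_pos: [0.5182, 0.2731, 0.0064]
tcp_rot: [[1.0, 0.0, 0.003], [-0.003, 0.0, 1.0], [0.0, -1.0, 0.0]]
wrist_force: [-0.0, -1.9, 0.1]
width: 0.0589
```

```bash

python3 -m pendant '[{"travel":[0,0,0],"turn":0},{"travel":[0,0,0],"turn":0},{"travel":[0,0,0],"turn":0}]' -1
python3 -m pendant '[{"travel":[0,-10,0],"turn":0},{"travel":[0,-30,0],"turn":0},{"travel":[0,-50,0],"turn":0},{"travel":[0,-60,0],"turn":0},{"travel":[0,-30,0],"turn":0}]'
python3 -c "
from h import *
go([.578,.083,.1],-95)
save('side','s13',(140,150,400,400),2.4)"
```

```text
t: 14.38
ee_pos: [0.5183, 0.2732, 0.0064]
tcp_rot: [[1.0, 0.0, 0.003], [-0.003, 0.0, 1.0], [0.0, -1.0, 0.0]]
wrist_force: [0.3, 0.3, 0.0]
width: 0.0859
t: 15.0
ee_pos: [0.5191, 0.2736, 0.1904]
tcp_rot: [[1.0, 0.004, 0.003], [-0.003, 0.002, 1.0], [0.004, -1.0, 0.002]]
wrist_force: [-0.5, -0.6, -0.1]
width: 0.0852
t 15.0 pos [0.5191 0.2736 0.1904] ang -0.2 F [-0.5 -0.6 -0.1] w 0.0852
turn 1.655 then travel mm [184.8  90.4  75.3]
```

View pics/s13.png

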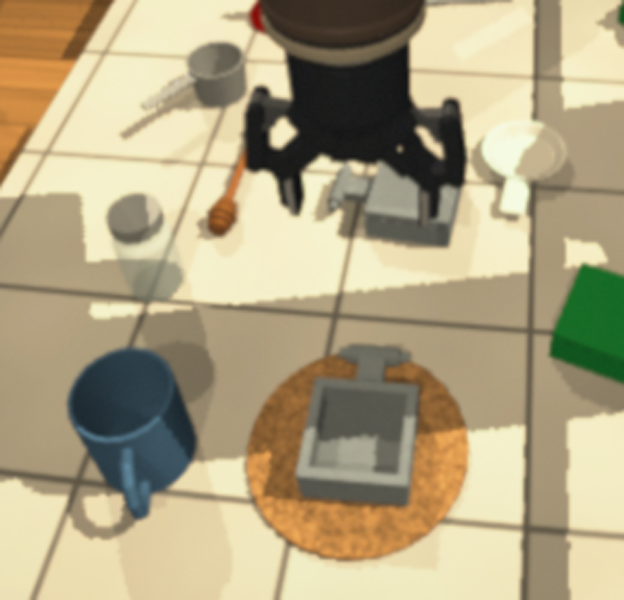

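```bash

python3 -m pendant '[{"travel":[0,0,0],"turn":0.184},{"travel":[0,0,0],"turn":0.184},{"travel":[0,0,0],"turn":0.184},{"travel":[0,0,0],"turn":0.184},{"travel":[0,0,0],"turn":0.184}]'
python3 -m pendant '[{"travel":[0,0,0],"turn":0.184},{"travel":[0,0,0],"turn":0.184},{"travel":[0,0,0],"turn":0.184},{"travel":[0,0,0],"turn":0.183},{"travel":[25,0,10],"turn":0}]'
python3 -m pendant '[{"travel":[45,15,18],"turn":0},{"travel":[45,25,18],"turn":0},{"travel":[45,25,18],"turn":0},{"travel":[22,20,8],"turn":0},{"travel":[2,5,3],"turn":0}]'
python3 -c "
from h import *
go([.578,.083,-.003],-95)
save('side','s14',(230,130,390,250),5)
save('top','t14',(240,100,400,220),5)"
```

```text
t: 15.68
ee_pos: [0.518, 0.2731, 0.1867]
tcp_rot: [[0.599, 0.0, 0.801], [-0.801, 0.0, 0.599], [0.0, -1.0, 0.0]]
wrist_force: [-0.2, -0.8, 0.1]
width: 0.085
t: 16.3
ee_pos: [0.5256, 0.2482, 0.1867]
tcp_rot: [[-0.089, 0.0, 0.996], [-0.996, 0.0, -0.089], [-0.0, -1.0, 0.0]]
wrist_force: [0.9, -0.1, 0.7]
width: 0.085
t: 16.92
ee_pos: [0.5764, 0.0819, 0.0955]
tcp_rot: [[-0.089, -0.002, 0.996], [-0.996, -0.0, -0.089], [0.0, -1.0, -0.002]]
wrist_force: [-0.6, 0.7, 0.7]
width: 0.0854
t 16.925 pos [0.5764 0.0819 0.0955] ang -95.1 F [-0.6  0.7  0.7] w 0.0854
turn -0.002 then travel mm [-1.3 98.5  1.5]
```

View pics/s14.png

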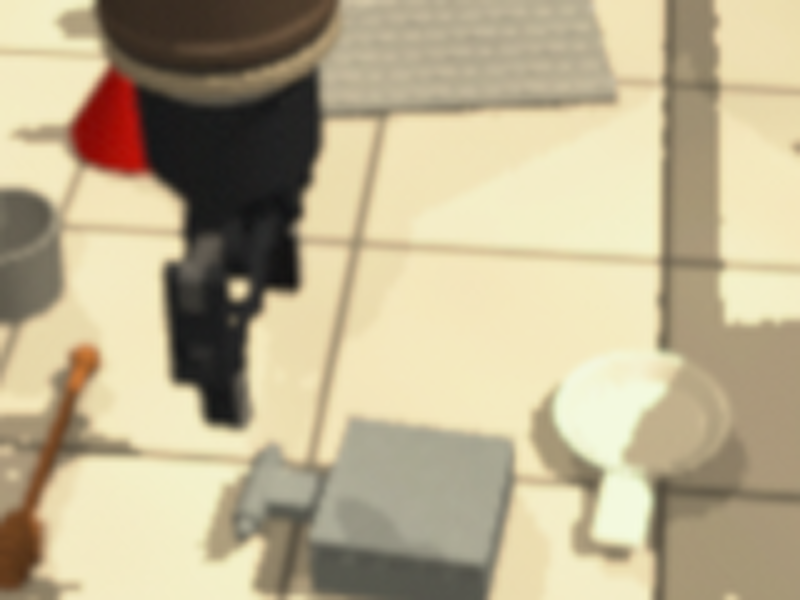

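View pics/t14.png

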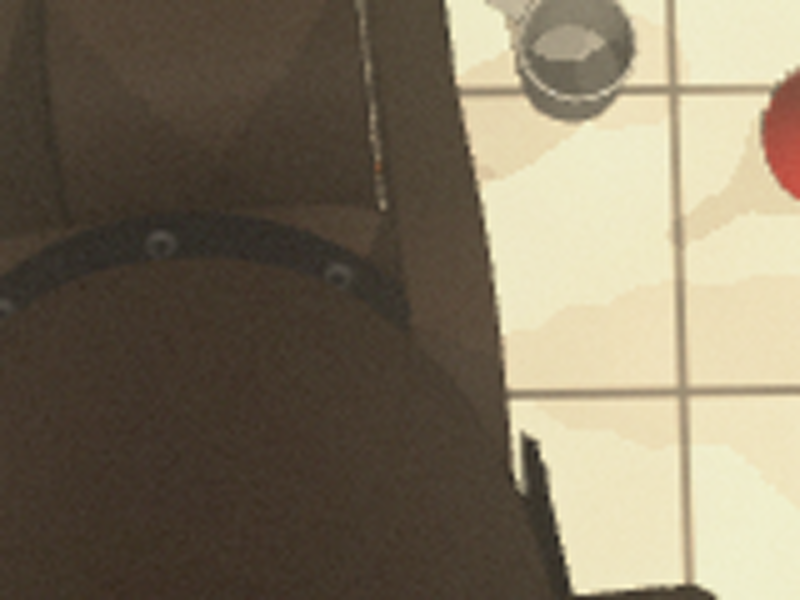

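```bash

python3 -c "
from h import *
print(onz('side',(230+258/5-.4,130+490/5-.4),.023))
for p in [(268,447),(240,535)]: print(onz('side',(230+p[0]/5-.4,130+p[1]/5-.4),.023))
go([.578,.084,-.003],-95)"
python3 -m pendant '[{"travel":[-2,25,1.5],"turn":0},{"travel":[0,35,0],"turn":0},{"travel":[0,25,0],"turn":0},{"travel":[0,7,0],"turn":0},{"travel":[0,2,0],"turn":0}]'
python3 -c "
from h import *
go([.578,.084,-.003],-95)
save('side','s15',(230,130,390,250),5)"
```

```text
[0.57936759 0.09062136 0.023     ]
[0.57939333 0.06152042 0.023     ]
[0.58291023 0.12002339 0.023     ]
t 17.025 pos [0.5769 0.0835 0.0963] ang -95.0 F [0.6 1.  0.6] w 0.0853
turn -0.001 then travel mm [-0.6 99.3  1.1]
t: 17.65
ee_pos: [0.5789, 0.0859, 0.003]
tcp_rot: [[-0.086, 0.001, 0.996], [-0.996, 0.0, -0.086], [-0.0, -1.0, 0.001]]
wrist_force: [0.3, -1.1, -0.3]
width: 0.0851
t 17.65 pos [0.5789 0.0859 0.003 ] ang -95.0 F [ 0.3 -1.1 -0.3] w 0.0851
turn 0.001 then travel mm [ 2.   6.  -0.7]
```

View pics/s15.png

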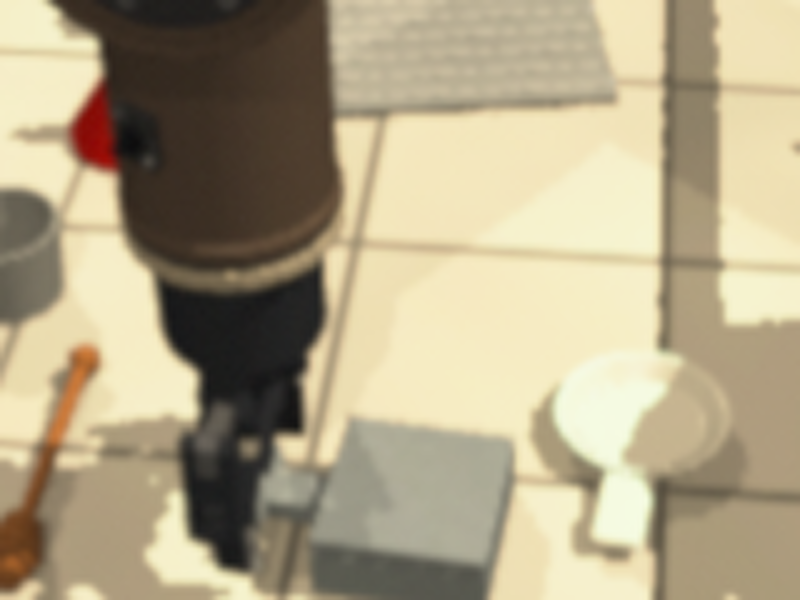

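```bash

python3 -m pendant '[{"travel":[0,4,0],"turn":0},{"travel":[0,0,0],"turn":0},{"travel":[0,0,0],"turn":0},{"travel":[0,0,0],"turn":0}]' 1 25

```

```text
t: 18.2
ee_pos: [0.5789, 0.0852, -0.0013]
tcp_rot: [[-0.087, 0.001, 0.996], [-0.996, 0.0, -0.087], [-0.0, -1.0, 0.001]]
wrist_force: [-0.2, 2.0, 4.0]
width: 0.0589
```

```bash

python3 -m pendant '[{"travel":[0,-20,-4],"turn":0},{"travel":[0,-18,-7],"turn":0},{"travel":[0,-16,-10],"turn":0},{"travel":[0,-15,-12],"turn":0},{"travel":[0,-13,-14],"turn":0}]'
python3 -m pendant '[{"travel":[0,-11,-16],"turn":0},{"travel":[0,-8,-18],"turn":0},{"travel":[0,-5,-18],"turn":0},{"travel":[0,-2,-19],"turn":0},{"travel":[0,0,-14],"turn":0}]'
python3 -m pendant '[{"travel":[0,-15,-4],"turn":0},{"travel":[0,-25,0],"turn":0},{"travel":[0,-25,0],"turn":0},{"travel":[0,-15,0],"turn":0.0},{"travel":[0,0,0],"turn":-0.166}]'
python3 -c "
from h import *
go([.475,0.1,.19],0)"
```

```text
t: 18.82
ee_pos: [0.5307, 0.0894, 0.0815]
tcp_rot: [[-0.087, 0.0, 0.996], [-0.996, 0.0, -0.087], [-0.0, -1.0, 0.0]]
wrist_force: [-1.2, -0.5, -3.0]
width: 0.0588
t: 19.45
ee_pos: [0.4455, 0.0968, 0.1064]
tcp_rot: [[-0.087, -0.0, 0.996], [-0.996, -0.0, -0.087], [0.0, -1.0, -0.0]]
wrist_force: [0.2, 0.8, -2.7]
width: 0.0587
t: 20.08
ee_pos: [0.4443, 0.0972, 0.1884]
tcp_rot: [[0.081, 0.003, 0.997], [-0.997, 0.0, 0.081], [-0.0, -1.0, 0.003]]
wrist_force: [0.3, -0.9, -5.6]
width: 0.0589
t 20.075 pos [0.4443 0.0972 0.1884] ang -85.3 F [ 0.3 -0.9 -5.6] w 0.0589
turn -1.489 then travel mm [30.7 -1.6  2.8]
```

```bash

python3 -m pendant '[{"travel":[0,0,0],"turn":-0.186},{"travel":[0,0,0],"turn":-0.186},{"travel":[0,0,0],"turn":-0.186},{"travel":[0,0,0],"turn":-0.186}]'
python3 -m pendant '[{"travel":[0,0,0],"turn":-0.186},{"travel":[0,0,0],"turn":-0.186},{"travel":[0,0,0],"turn":-0.186},{"travel":[0,0,0],"turn":-0.186}]'
python3 -c "
from h import *
go([.475,0.1,.19],0)
save('side','s16',(260,130,420,250),5)
im=cv2.imread('pics/s16.png').astype(float); cv2.imwrite('pics/s16b.png',np.clip((im-30)*1.8,0,255))"
```

```text
t: 20.58
ee_pos: [0.4435, 0.097, 0.1872]
tcp_rot: [[0.737, 0.001, 0.676], [-0.676, 0.0, 0.737], [0.001, -1.0, 0.001]]
wrist_force: [-0.1, -0.2, -4.4]
width: 0.0592
t: 21.08
ee_pos: [0.4435, 0.097, 0.1872]
tcp_rot: [[1.0, 0.001, -0.002], [0.002, 0.0, 1.0], [0.001, -1.0, 0.0]]
wrist_force: [-0.4, -0.2, -4.4]
width: 0.0584
t 21.075 pos [0.4435 0.097  0.1872] ang 0.1 F [-0.4 -0.2 -4.4] w 0.0584
turn 0.002 then travel mm [31.5 -2.8  3. ][ WARN:0@2.359] global loadsave.cpp:1063 imwrite_ Unsupported depth image for selected encoder is fallbacked to CV_8U.
```

View pics/s16b.png

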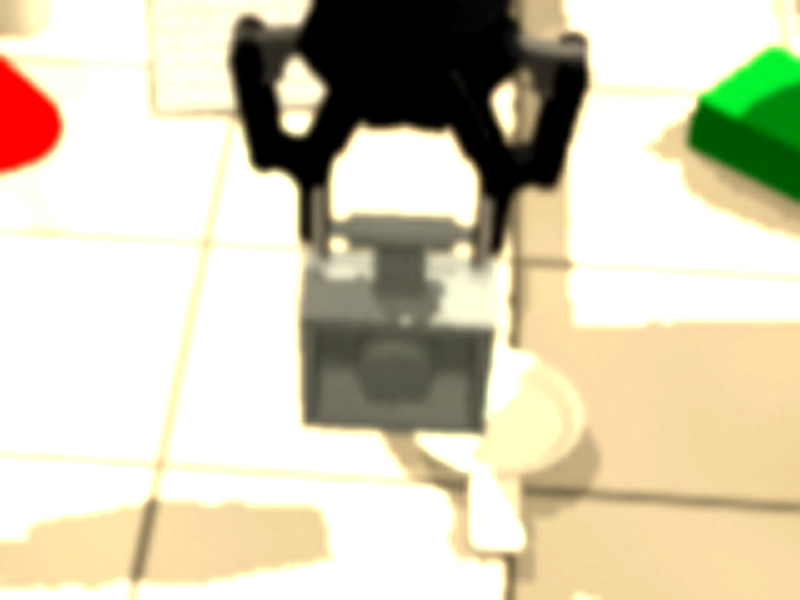

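```bash

python3 -m pendant '[{"travel":[3,0,-15],"turn":0},{"travel":[5,0,-30],"turn":0},{"travel":[7,0,-45],"turn":0},{"travel":[7,0,-45],"turn":0},{"travel":[7,0,-45],"turn":0}]'
python3 -m pendant '[{"travel":[7,0,-45],"turn":0},{"travel":[7,0,-45],"turn":0},{"travel":[7,0,-45],"turn":0},{"travel":[7,0,-45],"turn":0},{"travel":[7,0,-45],"turn":0}]'
python3 -m pendant '[{"travel":[7,5,-45],"turn":0},{"travel":[5,10,-35],"turn":0},{"travel":[4,15,-25],"turn":0},{"travel":[3,12,-15],"turn":0},{"travel":[0,6,-9],"turn":0}]'
python3 -c "
from h import *
go([.526,-.437,.139],0)
im=save('top','t17',(380,120,540,240),5)
f=lambda p:(380+(p[0]+.5)/5-.5,120+(p[1]+.5)/5-.5)
save('side','s17',(230,70,390,190),5)"
```

```text
t: 21.75
ee_pos: [0.4714, -0.0854, 0.1867]
tcp_rot: [[1.0, 0.0, 0.009], [-0.009, -0.0, 1.0], [0.0, -1.0, -0.0]]
wrist_force: [0.8, 0.4, -5.4]
width: 0.059
t: 22.38
ee_pos: [0.5049, -0.3108, 0.1866]
tcp_rot: [[1.0, -0.0, 0.009], [-0.009, -0.0, 1.0], [0.0, -1.0, -0.0]]
wrist_force: [0.8, -0.6, -4.1]
width: 0.0589
t: 23.0
ee_pos: [0.5233, -0.4379, 0.1375]
tcp_rot: [[1.0, -0.001, 0.006], [-0.006, 0.001, 1.0], [-0.001, -1.0, 0.001]]
wrist_force: [-0.7, -0.0, -3.8]
width: 0.0588
t 23.0 pos [ 0.5233 -0.4379  0.1375] ang -0.4 F [-0.7 -0.  -3.8] w 0.0588
turn -0.006 then travel mm [ 2.7 -1.5  0.9]
```

View pics/s17.png

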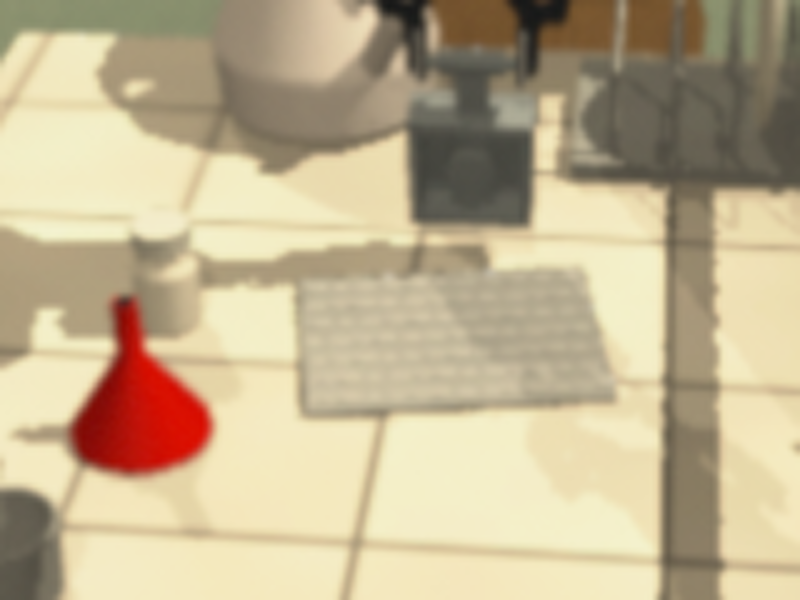

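View pics/t17.png

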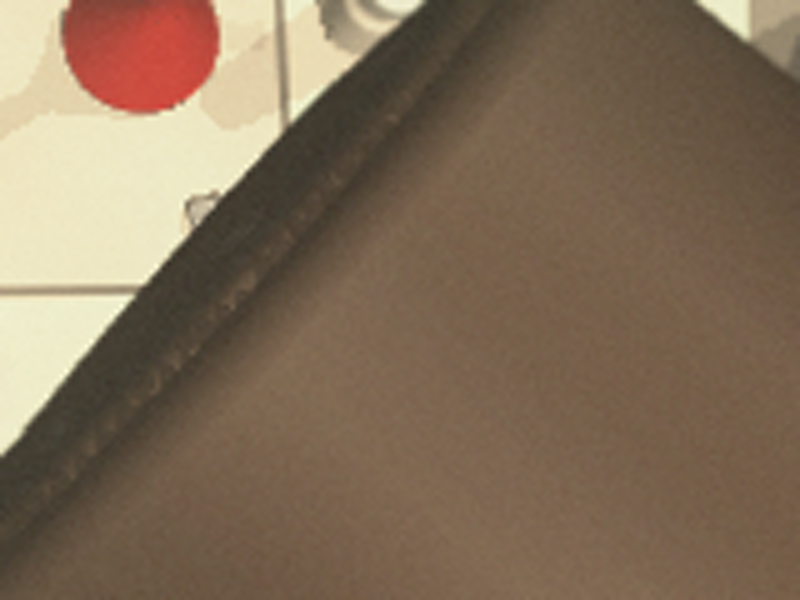

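```bash

python3 -c "
from h import *
f=lambda p:(230+(p[0]+.5)/5-.5,70+(p[1]+.5)/5-.5)
P=np.array([onz('side',f(p),.006)[:2] for p in [(302,280),(583,266),(614,400),(303,413)]]);print(P.mean(0),P.round(3))"
python3 -m pendant '[{"travel":[2,0,12],"turn":-0.006},{"travel":[0,0,26],"turn":0},{"travel":[0,0,40],"turn":0},{"travel":[0,0,54],"turn":0},{"travel":[0,0,34],"turn":0}]'
python3 -m pendant '[{"travel":[0,0,0],"turn":0}]'
python3 -c "
from h import *
go([.526,-.272,.139],0)
save('side','s18',(230,70,390,190),5)"
```

```text
[ 0.52675575 -0.33747177] [[ 0.636 -0.398]
 [ 0.444 -0.434]
 [ 0.417 -0.275]
 [ 0.611 -0.243]]
t: 23.72
ee_pos: [0.5252, -0.2676, 0.1391]
tcp_rot: [[1.0, 0.0, -0.004], [0.004, 0.001, 1.0], [0.0, -1.0, 0.001]]
wrist_force: [0.8, 0.6, -4.4]
width: 0.0587
t: 23.85
ee_pos: [0.5254, -0.2673, 0.1391]
tcp_rot: [[1.0, -0.0, -0.005], [0.005, 0.001, 1.0], [-0.0, -1.0, 0.001]]
wrist_force: [-0.1, 0.7, -4.8]
width: 0.0587
t 23.85 pos [ 0.5254 -0.2673  0.1391] ang 0.3 F [-0.1  0.7 -4.8] w 0.0587
turn 0.005 then travel mm [ 0.6  0.1 -4.7]
```

View pics/s18.png

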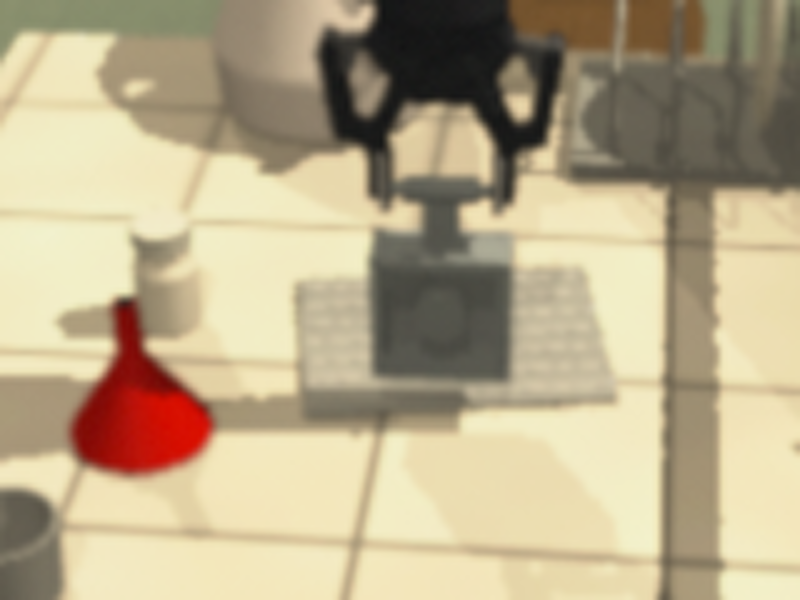

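```bash

python3 -m pendant '[{"travel":[0,12,0],"turn":0.005},{"travel":[0,11,-2],"turn":0},{"travel":[0,5,-4],"turn":0},{"travel":[0,2,-8],"turn":0},{"travel":[0,1,-10],"turn":0}]'
python3 -c "
from h import *
go([.526,-.272,.107],0)
save('side','s19',(230,70,390,190),5)"
```

```text
t: 24.52
ee_pos: [0.5258, -0.2963, 0.1077]
tcp_rot: [[1.0, 0.001, 0.003], [-0.003, -0.0, 1.0], [0.001, -1.0, -0.0]]
wrist_force: [-3.6, 2.9, 19.5]
width: 0.0587
t 24.525 pos [ 0.5258 -0.2963  0.1077] ang -0.2 F [-3.6  2.9 19.5] w 0.0587
turn -0.003 then travel mm [ 0.2  0.7 24.3]
```

View pics/s19.png

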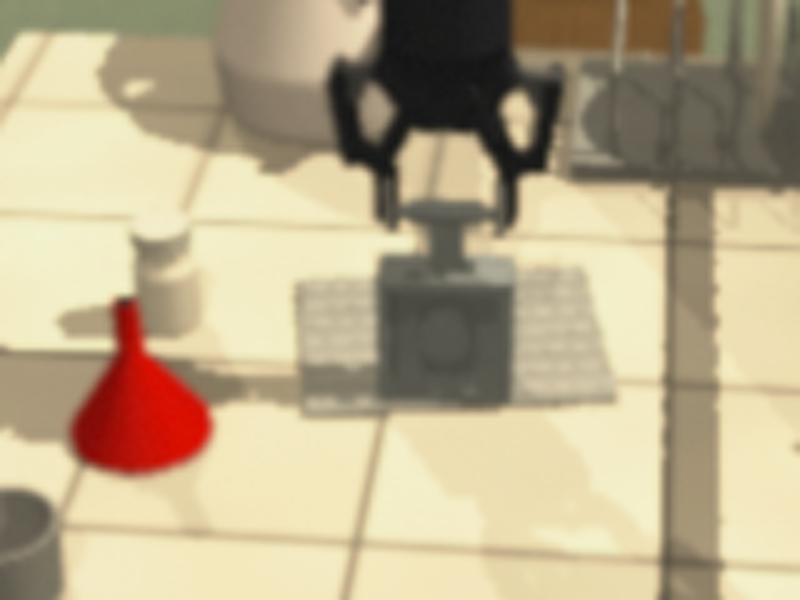

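```bash

python3 -m pendant '[{"travel":[0,0,-10],"turn":0.003},{"travel":[0,1,-12],"turn":0},{"travel":[0,2,-12],"turn":0}]'
python3 -c "
from h import *
go([.526,-.272,.107],0)
save('side','s20',(230,70,390,190),5)"
```

```text
t: 24.95
ee_pos: [0.5263, -0.331, 0.1054]
tcp_rot: [[1.0, 0.002, 0.007], [-0.007, -0.001, 1.0], [0.002, -1.0, -0.001]]
wrist_force: [2.0, 0.2, 4.5]
width: 0.0592
t 24.95 pos [ 0.5263 -0.331   0.1054] ang -0.4 F [2.  0.2 4.5] w 0.0592
turn -0.007 then travel mm [-0.3 -1.6 59. ]
```

View pics/s20.png

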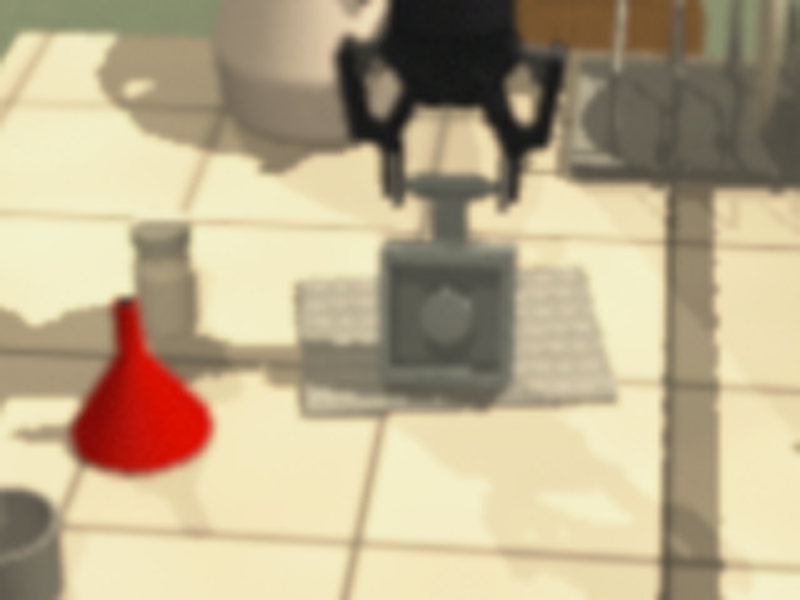

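```bash

python3 -m pendant '[{"travel":[0,6,-17],"turn":0.007},{"travel":[0,9,-17],"turn":0},{"travel":[0,11,-15],"turn":0},{"travel":[0,14,-13],"turn":0},{"travel":[0,15,-11],"turn":0}]'
python3 -c "
from h import *
go([.526,-.421,.006],0)
save('side','s21',(230,70,390,190),5)"
```

```text
t: 25.62
ee_pos: [0.5253, -0.4043, 0.0496]
tcp_rot: [[1.0, 0.002, 0.014], [-0.014, -0.002, 1.0], [0.002, -1.0, -0.002]]
wrist_force: [1.5, -3.7, 2.4]
width: 0.059
t 25.625 pos [ 0.5253 -0.4043  0.0496] ang -0.8 F [ 1.5 -3.7  2.4] w 0.059
turn -0.014 then travel mm [  0.7  43.6 -16.7]
```

View pics/s21.png

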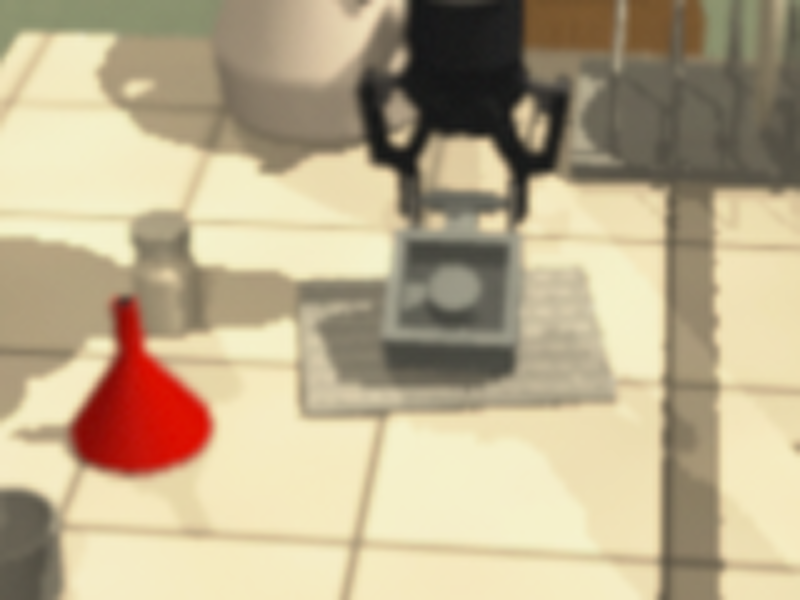

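```bash

python3 -m pendant '[{"travel":[0,15,-8],"turn":0.0},{"travel":[0,14,-5],"turn":0},{"travel":[0,7,-2],"turn":0},{"travel":[0,3,-1],"turn":0}]'
python3 -c "
from h import *
go([.526,-.421,.006],0)
save('side','s22',(230,70,390,190),5)
f=lambda p:(230+(p[0]+.5)/5-.5,70+(p[1]+.5)/5-.5)
"
```

```text
t: 26.18
ee_pos: [0.5239, -0.4178, 0.0095]
tcp_rot: [[1.0, -0.001, 0.013], [-0.013, 0.001, 1.0], [-0.001, -1.0, 0.001]]
wrist_force: [0.3, 1.1, -0.8]
width: 0.0586
t 26.175 pos [ 0.5239 -0.4178  0.0095] ang -0.7 F [ 0.3  1.1 -0.8] w 0.0586
turn -0.013 then travel mm [ 2.1  3.5 -3.2]
```

View pics/s22.png

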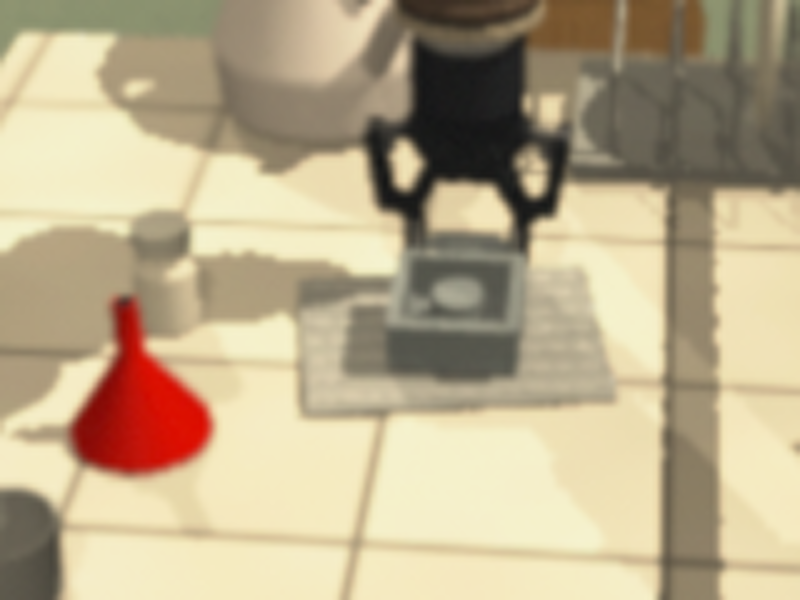

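```bash

python3 -m pendant '[{"travel":[0,2,0],"turn":0},{"travel":[0,1,0],"turn":0},{"travel":[0,0,0],"turn":0}]'
python3 -c "
from h import *
f=lambda p:(230+(p[0]+.5)/5-.5,70+(p[1]+.5)/5-.5)
for p in [(388,371),(518,374)]: print(onz('side',f(p),.006))
for p in [(387,323),(522,326),(526,249),(405,247)]: print(onz('side',f(p),.044))
"
```

```text
t: 26.6
ee_pos: [0.5243, -0.4182, 0.0075]
tcp_rot: [[1.0, 0.0, 0.013], [-0.013, -0.0, 1.0], [0.0, -1.0, -0.0]]
wrist_force: [-1.2, 0.6, -1.6]
width: 0.059
[ 0.56310382 -0.29384104  0.006     ]
[ 0.47955559 -0.29785396  0.006     ]
[ 0.56239183 -0.29137705  0.044     ]
[ 0.47761405 -0.29541544  0.044     ]
[ 0.48119762 -0.38863118  0.044     ]
[ 0.56167293 -0.38415838  0.044     ]
```

```bash

python3 -m pendant '[{"travel":[0,2,0],"turn":0},{"travel":[0,0.5,0],"turn":0},{"travel":[0,0,0],"turn":0}]'
```

```text
t: 26.98
ee_pos: [0.5245, -0.4185, 0.0049]
tcp_rot: [[1.0, 0.0, 0.013], [-0.013, -0.0, 1.0], [0.0, -1.0, -0.0]]
wrist_force: [0.9, -2.5, 0.2]
width: 0.0587
```

Weight is borne; open and retreat.

```bash

python3 -m pendant '[{"travel":[0,0,0],"turn":0},{"travel":[0,0,0],"turn":0},{"travel":[0,0,0],"turn":0}]' -1
python3 -m pendant '[{"travel":[0,-10,0],"turn":0},{"travel":[0,-30,0],"turn":0},{"travel":[0,-50,0],"turn":0},{"travel":[0,-60,0],"turn":0},{"travel":[0,-40,0],"turn":0}]'
python3 -m pendant '[{"travel":[-30,0,-30],"turn":0},{"travel":[-40,0,-40],"turn":0},{"travel":[-40,0,-40],"turn":0},{"travel":[-20,0,-20],"turn":0},{"travel":[0,0,0],"turn":0}]'
python3 -c "
from h import *
go([.526,-.421,.006],0)
save('side','s23'); save('top','t23')"
```

```text
t: 27.35
ee_pos: [0.5243, -0.4182, 0.0048]
tcp_rot: [[1.0, -0.0, 0.013], [-0.013, 0.0, 1.0], [-0.0, -1.0, 0.0]]
wrist_force: [0.7, -0.1, -0.4]
width: 0.0856
t: 27.98
ee_pos: [0.5248, -0.4187, 0.1986]
tcp_rot: [[1.0, 0.002, 0.013], [-0.013, -0.002, 1.0], [0.002, -1.0, -0.002]]
wrist_force: [0.5, -0.2, -1.1]
width: 0.0854
t: 28.6
ee_pos: [0.3909, -0.5481, 0.1955]
tcp_rot: [[1.0, 0.0, 0.016], [-0.016, -0.001, 1.0], [0.0, -1.0, -0.001]]
wrist_force: [0.2, 0.1, 0.2]
width: 0.0856
t 28.6 pos [ 0.3909 -0.5481  0.1955] ang -0.9 F [0.2 0.1 0.2] w 0.0856
turn -0.016 then travel mm [135.1 189.5 127.1]
```

View pics/s23.png

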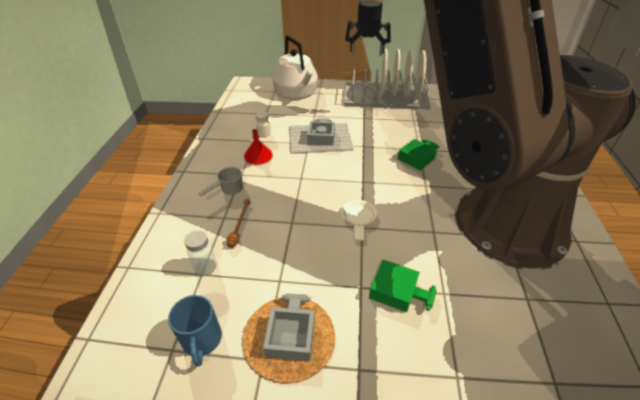

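View pics/t23.png

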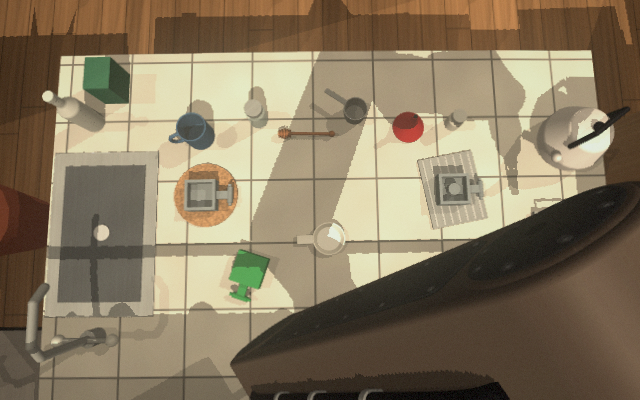

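```bash

python3 -c "
from h import *
im=cv2.imread('pics/t23.png')
a=cv2.resize(im[145:235,165:245],None,fx=5,fy=5,interpolation=cv2.INTER_CUBIC);b=cv2.resize(im[145:235,413:493],None,fx=5,fy=5,interpolation=cv2.INTER_CUBIC)
cv2.imwrite('pics/t23z.png',np.hstack([a,b]))"
```

```text
(no output)
```

View pics/t23z.png

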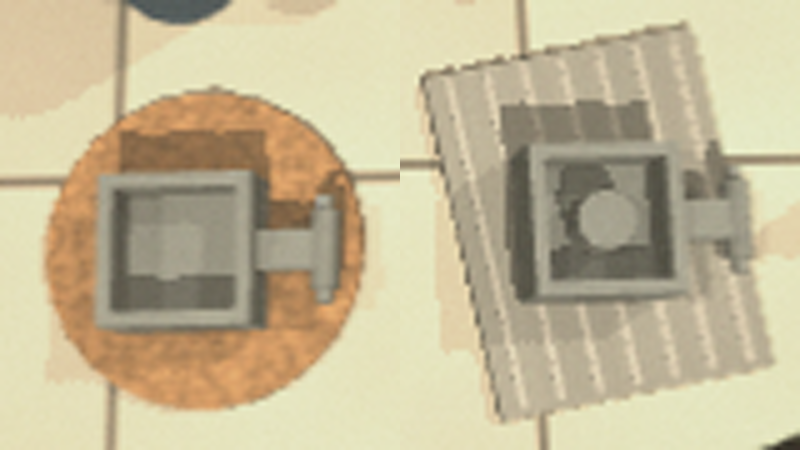

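```bash

python3 -c "
from h import *
g=lambda p,o:onz('top',(o+(p[0]+.5)/5-.5,145+(p[1]+.5)/5-.5),p[2])[:2]
print('cork',g((206,250,.006),165),'stand',np.mean([g(p+(.044,),165) for p in [(98,175),(252,172),(252,325),(97,328)]],0))
print('drain',np.mean([g((x-400,y,.006),413) for x,y in [(423,75),(687,23),(775,363),(503,422)]],0),'stand',np.mean([g((x-400,y,.044),413) for x,y in [(528,147),(682,142),(686,292),(534,298)]],0))"
```

```text
cork [0.51932676 0.3487939 ] stand [0.51437447 0.35416192]
drain [ 0.52648381 -0.34586639] stand [ 0.52044105 -0.33881066]
```

```bash
python3 -c "
from workcell import arm
print(arm.job_done())"
```

```text
the job is handed in; nothing more can be done
None
```

Both stands have been turned over and laid underside up. The one with the boss is on the draining plate and the reject is on the cork mat. I handed the job in at 28.7 s, against the 66 s limit.

- **Reject:** The right-hand stand's hollow was empty when I turned it to the side camera. I laid it on the cork mat first, before the good stand, because the task gave no order between the two placings.
- **Good stand:** The left-hand stand showed the round boss. I laid it on the draining plate.
- **Last checks:** In the final pictures both stands lie flat and underside up. The other kitchen things and the green look-alikes still in view look unmoved. The arm covers one green look-alike in the top view, but the side view shows it in place. The gripper is open and clear.
- **Centring:** Both stands are close to the middle but not exact: the top view puts the reject about 7 mm off and the good stand about 9 mm off. For the draining plate, the side camera put its centre about 9 mm from the top camera's in y, so these figures are uncertain by several millimetres.
- **One failed try:** The first attempt to lay the reject over slid it upright across the mat instead of tipping it. I lifted it, swung it slightly past plumb and laid it over under control. Nothing dropped or toppled. The highest wrist force I read was about 28 N, with the limit at 120 N.

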